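# Make up a compression fitting: finger-tight plus one flat

### The job

Make up the compression fitting on the cooling manifold: with the fingers run the brass nut down clockwise until it is finger-tight (it stops firmly), but do not force it further by hand. Then take the red-handled wrench from the blue mat, tighten the nut one flat (a sixth of a turn) past finger-tight with it, and lay the wrench back flat on the mat. Do not lean hard on the manifold and leave the small things standing round it alone.

Things in the scene. Friction and masses are not known exactly. Their poses are not given: they have to be found in the camera images.
- manifold: Aluminium manifold block, fixed to the table, 60 x 96 mm and 30 mm high (on a 4 mm foot 70 x 110 mm). Origin: centre of its underside, z up. The fitting stands upright on the middle of its top. Six black ticks on the block round the fitting are 60 degrees apart.
- port: The fitting: stem (25 mm diameter, free all round from its low flange, 37 mm wide, whose top is 35 mm above the table, up to the nut), brass hexagon nut that turns on it, and a copper tube stub of 10 mm diameter that stands out of the nut to 102 mm above the table. Origin: on the fitting's vertical axis at table height, z up; fixed (does not turn with the nut).
- nut_centre (a point): Centre of the nut, on the vertical axis, 69 mm above the table. Plain hexagon, 34 mm across flats, 39.3 mm across corners, from 56 to 83 mm above the table. z up; x is the normal of the flat with the white mark, so flats' normals lie at 0, 60, 120 ... degrees from x. The axes turn with the nut; it does not rise or sink visibly.
- nut (a joint): Nut angle in rad, growing as it is tightened (clockwise from above), from an arbitrary start. It runs freely (0.06 N m) for an unknown 0.4 to 1.3 rad; then it nips the ferrule: about 0.26 N m over 0.12 rad; then it stops firmly: finger-tight. Going on takes about 0.66 N m, steadily, and cannot be undone (the ferrule yields; let go, the nut springs back 0.03 rad at most).
- ferrule (a point): The ferrule, hidden inside the nut on the axis. It is pressed straight down by 1.5 mm for each whole turn of the nut after it is first touched, so 0.03 mm at finger-tight and 0.28 mm one flat later: far less than the measurement shows. It starts at 50 mm above the table.
- wrench: Open-ended wrench, loose, 0.16 kg, lying flat. Origin: on its underside under the middle of the red grip; x points to the jaw, z up. Grip 16 mm wide, 18 mm high, x = -65 to +51 mm. Steel shank and head within 12 mm of the underside; head x = 79 to 133 mm, 60 mm wide, jaw open to +x.
- jaw (a point): Where the nut's axis lies when the wrench is on the nut: 115 mm ahead of the wrench's origin, 6 mm above its underside. Jaw 36 mm wide between its parallel faces (from 21 mm behind to 11 mm ahead of this point, tips flared beyond), 12 mm thick, throat 21 mm behind: about 0.11 rad of play each way on the nut.
- mat: Blue tool mat, fixed, 230 x 100 mm, 3 mm thick. Origin: centre of its underside; x along its length. The wrench lies on it at the start, jaw towards +x.
- vial: Glass vial standing near the manifold, 25 mm diameter, 53 mm high; origin under its centre. Leave alone.
- nine_volt: Block battery, standing, 17 x 26 x 49 mm high; origin under its centre. Leave alone.
- tube_short: Black lens tube, standing, 31 mm diameter, 28 mm high; origin under its centre. Leave alone.

How it is judged:
By the outcome, as a careful person would: the job done as asked, in the order asked, and still so for the second after the job is handed in, with the robot touching nothing.
It also fails if it takes over 67 s, if anything falls off the work surface, if the arm or the gripper's body presses on something with over 40 N, if the wrist force passes 120 N, or if a joint passes its speed limit or range.

### The arm

A 7-joint arm with a two-finger parallel gripper is mounted at the origin on a cart in front of the work surface, level with it; the furniture and walls round the work are solid. World frame = base frame: x ahead of the robot, y to its left, z up, the work surface at z = 0. Lengths are in mm, angles in rad, forces in N, time in s.
With the tool pointing down it reaches from about 400 to 925 mm from the base axis. Payload 4.1 kg.
Tool frame: the origin (TCP) lies midway between the tips of the shut fingers; the grasp point (between the pads) lies 19 mm behind it; z points along the fingers, y is the line along which they close (so a half turn about z gives the same grasp; the last joint's range is limited). The gripper opens to 85 mm and grips with 20 to 120 N. Pads are 22 mm wide; open, the fingers measure 114 mm over their backs; the gripper's body (76 mm by 85 mm) begins 54 mm behind the grasp point. The pads swing forward as they close: fully open they stand 13 mm farther back than shut.
Start: joints at [1.198, 0.398, 0.045, 1.537, -0.019, 1.207, -0.051], TCP at [175.791, -625.812, 231.347] pointing down, gripper open.
Joint ranges: [-2.82, 2.82], [-0.49, 2.23], [-1.37, 1.46], [0, 2.46], [-1.36, 4.5], [0.23, 2], [-2.94, 2.94]. Speed limits (rad/s): [2.57, 2.57, 3.14, 3.14, 3.14, 3.14, 3.14].

### API

Orientations are given as a unit quaternion [w, x, y, z].
In Python, from bench import ctrl, snapshot, ticket gives the robot as it stands. The module is installed in compiled form; this text tells all that it offers.
- The arm moves only by the tool step_arm, never from a script. Its argument "motion" is a list of rows, each an object with "translation": the shift along the tool's x, y, z in units of 25 mm (1.0 is 25 mm), a list of three; "roll": the turn about the tool's z in units of 6 degrees (1.0 is 6 degrees). A call has 1 to 20 rows; each row shifts and turns the commanded pose from where the row before left it, along the tool's axes as they then stand; what a row does not reach is not made up. A row lasts 1/12 s, in which the tool goes at most 41.7 mm and 7.16 degrees, less where a joint would pass 70% of its speed; a pose out of reach is approached as far as the arm can. A call is refused whole if a number of a shift passes 1 or a number of a turn 1, either way. A call with a gripper value outside its range is refused whole. "grip" is the closure, from 0 (fully open) to 1 (shut), set as the call begins (left out, the last holds). The fingers move at their own pace and stop on an object; "grip_force" is the grip in N (left out, the last holds). Time passes only in rows, so rows that do not move let the fingers close. It gives the time, the measured TCP pose, the force, the opening and the grip force at its end, in the units of the state.
- ctrl.get_state(): the state, without advancing time (a new reading comes with each control period).
- snapshot(name): name is "scene" or "top" or "wrist"; returns a dict with "pixels" (480x640x3 uint8, blue, green, red), "z_map" (480x640 float32, mm along the optical axis (not along the pixel's ray), 0 where there is no reading), "fov_y" (degrees; the focal length in pixels is half the picture's height over the tangent of half this angle, whatever the lens; pixels are square), "cx", "cy" (the principal point, pixels), "T" (4x4, takes a point from camera to world coordinates); the wrist camera has in their place "T_tool_cam" (4x4, takes a point from camera to tool coordinates, whose origin is the TCP and whose axes are the flange's). Camera axes: x right, y up, looking along -z (the intrinsics and any distortion apply to the point x, -y, -z); pixel columns grow to the right and rows downward; lengths in mm; the calibration is good to about 2 mm. The wrist camera is an equidistant fisheye: a pixel r from the principal point sees the ray r / f radians off the axis. A picture is of the moment at which its call begins: read the wrist's pose just before it.
- ticket.finish_job(): hands the job in; it is judged then, once.
The state is a dict: "time": time; "joint_pos": joint angles; "joint_vel": joint speeds; "effort": joint torques, N m; "ee_pos": TCP position; "ee_rot": TCP orientation; "contact_force": force on the tool from outside, world axes, zero at the start; "moment": the same for the moment, N m; "width": finger opening in mm; "finger_force": force on a finger pad.
Only numpy, scipy, OpenCV 4.12 (cv2) and the standard library are available. Lean on these libraries where they do the work, as an engineer would, in place of code of your own. Each camera call takes 0.05 s, during which the arm holds its last target. There are 200 camera calls.

## Working session

There is one attempt and no reset: what is moved stays moved. The work goes in short steps, Python scripts to look and compute and a tool call to move; the robot and the scene stay as the last step left them, time stands still between calls to the robot, and variables do not carry over. Pictures are saved under pics/ and viewed, at most 10 in all, crops included, and the job is handed in when it is done.

Besides the shell and the picture viewer there is one more tool, called after ">>>" as a command line: name --argument value ..., lists and objects as JSON in quotes. step_arm: Moves the arm, as the interface text tells. Its arguments: {"type":"object","properties":{"motion":{"type":"array","items":{"type":"object","properties":{"translation":{"type":"array","items":{"type":"number"}},"roll":{"type":"number"}}}},"grip":{"type":"number"},"grip_force":{"type":"number"}},"required":["motion"]}

```bash
mkdir -p pics
cat > h.py <<'E'
import numpy as np, cv2
from scipy.spatial.transform import Rotation as R
from bench import ctrl, snapshot, ticket
def f_of(s): return 240/np.tan(np.radians(s["fov_y"])/2)
def pt(s,u,v,z=None):
    f=f_of(s); d=np.array([(u-s["cx"])/f,-(v-s["cy"])/f,-1.]); T=np.array(s["T"])
    if z is None:
        return T[:3,:3]@(d*s["z_map"][int(v),int(u)])+T[:3,3]
    w=T[:3,:3]@d; return T[:3,3]+w*(z-T[2,3])/w[2]
def cloud(s):
    f=f_of(s); v,u=np.mgrid[:480,:640]; z=s["z_map"]
    P=np.stack([(u-s["cx"])/f*z,-(v-s["cy"])/f*z,-z],-1); T=np.array(s["T"])
    return P@T[:3,:3].T+T[:3,3]
E
python3 - <<'E'
from h import *
import pickle
for n in("scene","top"):
    s=snapshot(n); pickle.dump(s,open(n+".pkl","wb")); cv2.imwrite(f"pics/{n}1.png",s["pixels"]); print(n,s["fov_y"],s["cx"],s["cy"],np.round(s["T"],3).tolist())
st=ctrl.get_state(); print({k:np.round(v,3).tolist() for k,v in st.items()})
E
```

```text
scene 44.28672219639268 323.947630709 242.17574203957432 [[0.86, 0.372, -0.35, 244.875], [-0.51, 0.598, -0.618, -559.698], [-0.021, 0.71, 0.704, 760.725], [0.0, 0.0, 0.0, 1.0]]
top 57.77005600347267 318.02568907877674 248.12978653977322 [[0.001, 0.985, -0.174, 433.031], [-1.0, 0.002, 0.011, 70.158], [0.011, 0.174, 0.985, 934.892], [0.0, 0.0, 0.0, 1.0]]
{'time': 0.1, 'joint_pos': [1.198, 0.399, 0.045, 1.538, -0.019, 1.207, -0.051], 'joint_vel': [0.002, -0.001, 0.001, -0.005, 0.001, 0.0, 0.001], 'effort': [0.003, -47.626, 1.37, -25.495, 0.012, 0.005, 0.0], 'ee_pos': [175.61, -625.227, 230.341], 'ee_rot': [-0.001, 0.991, 0.137, -0.0], 'contact_force': [-0.366, -0.533, -0.565], 'moment': [-0.006, 0.024, -0.003], 'finger_force': 0.0, 'width': 85.737}
```

View pics/scene1.png

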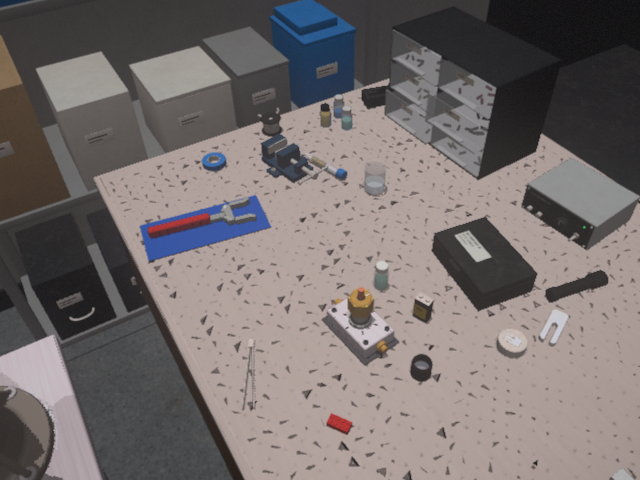

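View pics/top1.png

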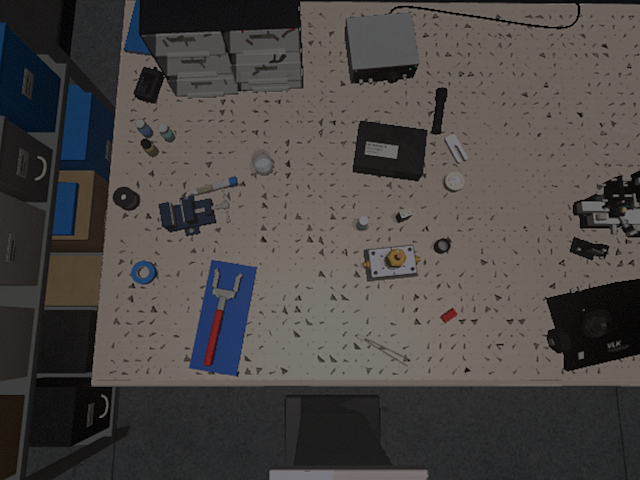

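Scene: the manifold with the nut is at about (360,310), the vial at (382,275), the battery at (423,306), the short tube at (421,368) and the wrench on the mat at (205,222). In the top view the fitting is at (396,258), the wrench grip runs (210,360) to (219,312) and its jaw is at (229,278).

Run:
```python
from h import *
import pickle
s=pickle.load(open("top.pkl","rb")); P=cloud(s); hsv=cv2.cvtColor(s["pixels"],cv2.COLOR_BGR2HSV)
c=pt(s,396,258); print("fit px",c.round(1))
# fitting: nut top points z 78..88
def sel(u0,u1,v0,v1,z0,z1):
    m=np.zeros((480,640),bool); m[v0:v1,u0:u1]=1; m&=(P[...,2]>z0)&(P[...,2]<z1); return P[m]
for nm,a in dict(nut=(380,415,240,275,78,88),tube=(380,415,240,275,97,108),block=(365,420,240,285,30,38),vial=(352,372,212,232,40,60),batt=(393,413,205,224,42,56),short=(432,455,235,256,22,34)).items():
    q=sel(*a); print(nm,len(q),q.mean(0).round(1) if len(q) else'', (q.min(0)+q.max(0)).round(0)/2 if len(q) else '', np.ptp(q,axis=0).round(0) if len(q) else '')
red=((hsv[...,0]<8)|(hsv[...,0]>172))&(hsv[...,1]>150); red[:, :190]=0; red[:,260:]=0
q=P[red&(P[...,2]>12)]; print("red",len(q),q.mean(0).round(1)); 
r=cv2.minAreaRect(q[:,:2].astype(np.float32)); print(r)
q2=sel(190,260,255,312,9,22); print("steel",len(q2),q2.mean(0).round(1), cv2.minAreaRect(q2[:,:2].astype(np.float32)))
blue=(hsv[...,0]>105)&(hsv[...,0]<125)&(hsv[...,1]>150); blue[:, :185]=0; blue[:,262:]=0; blue[:255]=0
b=P[blue]; print("mat",b.mean(0).round(1),cv2.minAreaRect(b[:,:2].astype(np.float32)))
s2=pickle.load(open("scene.pkl","rb"))
a=cv2.resize(s["pixels"][235:290,355:455],None,fx=4,fy=4,interpolation=cv2.INTER_CUBIC)
d=cv2.resize(s2["pixels"][280:365,315:400],None,fx=6.5,fy=6.5,interpolation=cv2.INTER_CUBIC)
k=np.zeros((552,800,3),np.uint8); k[:220,:400]=a; d=d[:552,:400]; d2=cv2.resize(s2["pixels"][280:365,315:400],(400,400),interpolation=cv2.INTER_CUBIC); k[:400,400:]=d2
k[220:550,:400]=cv2.resize(s["pixels"][255:378,185:265],(400,330)) 
cv2.imwrite("pics/c1.png",np.clip(k*1.5,0,255).astype(np.uint8))
```

```text
fit px [563.4 -93.1  87.1]
nut 233 [565.1 -96.   83.2] [565.5 -97.   83. ] [34. 38.  9.]
tube 22 [565.2 -96.4 101.9] [565.  -96.  102.5] [9. 8. 8.]
block 569 [563.  -94.1  31.8] [565. -97.  34.] [66. 96.  8.]
vial 84 [647.5 -34.7  50.3] [648.  -34.5  47.5] [21. 19. 13.]
batt 97 [ 665.9 -124.4   46.3] [ 666.  -124.5   46.5] [22. 27.  9.]
short 74 [ 599.9 -206.3   26.8] [ 600. -207.   27.] [28. 28.  9.]
red 416 [410.7 274.   27.9]
((671.8853759765625, 148.7234344482422), (212.97129821777344, 665.8843383789062), 83.15182495117188)
steel 465 [503.5 257.5  14.4] ((502.60784912109375, 258.3201599121094), (58.60763931274414, 86.05018615722656), 78.31637573242188)
mat [446.4 257.    6.4] ((439.3062744140625, 190.50115966796875), (239.576904296875, 229.16810607910156), 80.75650787353516)
```

View pics/c1.png

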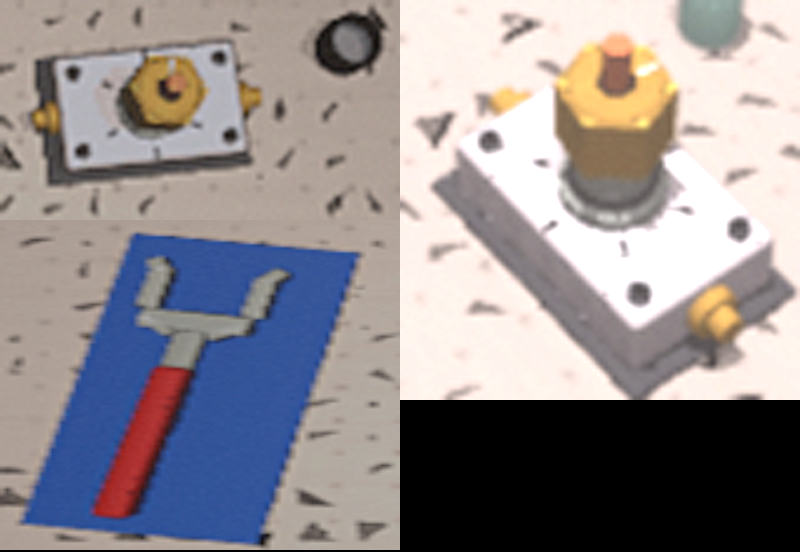

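The crop shows the hex nut at (168,92) with its white mark towards +x, at (172,65) in the left panel and (650,70) in the right panel. The wrench lies with its jaw up, (215,290).

```bash
cat >> h.py <<'E'
def yaw(st):
    x=R.from_quat(np.array(st["ee_rot"])[[1,2,3,0]]).as_matrix()[:,0]; return np.degrees(np.arctan2(x[1],x[0]))
def plan(x,y,z,yw=None):
    st=ctrl.get_state(); M=R.from_quat(np.array(st["ee_rot"])[[1,2,3,0]]).as_matrix()
    d=M.T@(np.array([x,y,z])-st["ee_pos"]); a=yaw(st)
    print("shift units",(d/25).round(3),"yaw now",round(a,2),"roll units",None if yw is None else round(-((yw-a+180)%360-180)/6,3))
    print("pos",np.round(st["ee_pos"],1),"F",np.round(st["contact_force"],1),"M",np.round(st["moment"],3),"w",round(st["width"],1),"t",st["time"],"j",np.round(st["joint_pos"],2), 'tilt',M[:,2].round(3))
E
python3 - <<'E'
from h import *
import pickle
s=pickle.load(open("top.pkl","rb")); s2=pickle.load(open("scene.pkl","rb"))
for n,S,m,c in(("top",s,(355+172/4,235+65/4),None),("scene",s2,(315+648/400*85-85,280+70/400*85),None)):
    p=pt(S,*m,83); print(n,p.round(1),np.degrees(np.arctan2(p[1]+96.4,p[0]-565)))
print("scene tube top",pt(s2,315+(617-400)/400*85,280+42/400*85,102).round(1))
P=cloud(s); hsv=cv2.cvtColor(s["pixels"],cv2.COLOR_BGR2HSV)
v,u=np.mgrid[:480,:640]; box=(u>185)&(u<262)&(v>255)&(v<378)
red=((hsv[...,0]<8)|(hsv[...,0]>172))&(hsv[...,1]>120)&box&(P[...,2]>13)
q=P[red]; print("red",len(q),q.mean(0).round(1),cv2.minAreaRect(q[:,:2].astype(np.float32)))
st=box&(hsv[...,1]<80)&(P[...,2]>9)&(u>208)&(u<245)&(v<312); q=P[st]; print("steel",len(q),q.mean(0).round(1),cv2.minAreaRect(q[:,:2].astype(np.float32)))
b=P[(hsv[...,0]>105)&(hsv[...,0]<125)&(hsv[...,1]>150)&box]; print("mat",b.mean(0).round(1),cv2.minAreaRect(b[:,:2].astype(np.float32)))
plan(565,-96.4,170,15.7)
E
```

```text
top [577.6 -98.3  83. ] -8.395531229665554
scene [580.  -95.7  83. ] 2.552945220548192
scene tube top [568.7 -94.2 102. ]
red 425 [408.1 274.1  27. ] ((438.0941467285156, 198.00473022460938), (100.1115951538086, 235.4981231689453), 20.762840270996094)
steel 431 [505.1 257.2  16.5] ((486.89141845703125, 175.25706481933594), (227.65716552734375, 83.1899642944336), 78.31637573242188)
mat [446.4 257.    6.4] ((439.3062744140625, 190.50115966796875), (239.576904296875, 229.16810607910156), 80.75650787353516)
shift units [ 20.717 -16.147   2.44 ] yaw now 15.69 roll units -0.001
pos [ 175.6 -625.2  230.3] F [-0.4 -0.5 -0.6] M [-0.006  0.024 -0.003] w 85.7 t 0.1 j [ 1.2   0.4   0.05  1.54 -0.02  1.21 -0.05] tilt [-0.001  0.002 -1.   ]
```

>>> step_arm --motion '[{"translation": [1,-0.8,0]},{"translation": [1,-0.8,0]},{"translation": [1,-0.8,0]},{"translation": [1,-0.8,0]},{"translation": [1,-0.8,0]},{"translation": [1,-0.8,0]},{"translation": [1,-0.8,0]},{"translation": [1,-0.8,0]},{"translation": [1,-0.8,0]},{"translation": [1,-0.8,0]},{"translation": [1,-0.8,0]},{"translation": [1,-0.8,0]},{"translation": [1,-0.8,0.1]},{"translation": [1,-0.8,0.2]},{"translation": [1,-0.8,0.3]},{"translation": [1,-0.8,0.3]},{"translation": [1,-0.8,0.3]},{"translation": [1,-0.8,0.3]},{"translation": [0.7,-0.6,0.3]},{"translation": [0,0,0]}]'

```text
validation failed for argument at $.mo...
```

Run:
```python
from h import *
plan(565,-96.4,170,27)
st=ctrl.get_state(); s=snapshot("wrist"); import pickle; pickle.dump((st,s),open("w1.pkl","wb")); cv2.imwrite("pics/w1.png",s["pixels"]); print(s["fov_y"],s["cx"],s["cy"],np.round(s["T_tool_cam"],3).tolist())
```

```text
shift units [ 20.717 -16.147   2.44 ] yaw now 15.69 roll units -1.884
pos [ 175.6 -625.2  230.3] F [-0.4 -0.5 -0.6] M [-0.006  0.024 -0.003] w 85.7 t 0.1 j [ 1.2   0.4   0.05  1.54 -0.02  1.21 -0.05] tilt [-0.001  0.002 -1.   ]
65.70646984690485 325.1028748565514 238.8498458965829 [[-0.0, 0.956, 0.294, 74.356], [1.0, 0.001, -0.001, -1.224], [-0.001, 0.294, -0.956, -143.128], [0.0, 0.0, 0.0, 1.0]]
```

View pics/w1.png

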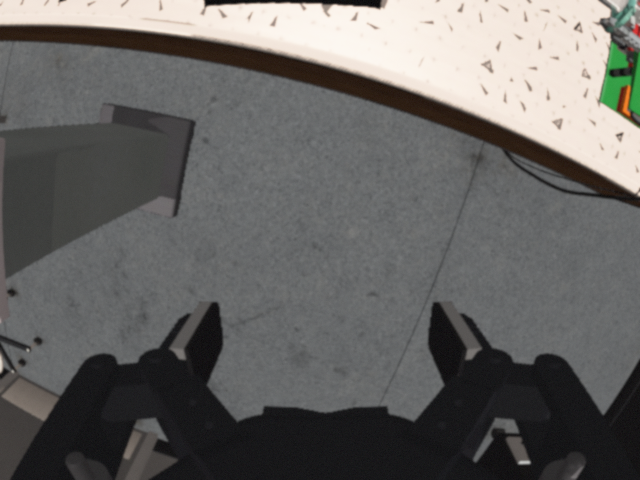

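The wrist view shows only floor and the table edge; the move was refused, so nothing has moved. Before retrying I'll check heights along the path.

Run:
```python
from h import *
import pickle
s=pickle.load(open("top.pkl","rb")); P=cloud(s)
Q=P[s["z_map"]>0]; a=np.array([175,-625]);b=np.array([565,-96]);L=np.linalg.norm(b-a);d=(b-a)/L
t=(Q[:,:2]-a)@d; o=abs((Q[:,:2]-a)@[-d[1],d[0]])
for k in range(0,int(L),60):
    m=(t>k)&(t<=k+60)&(o<90); print(k,m.sum(),Q[m,2].max().round() if m.any() else '')
for r in [(575,640,175,240),(550,640,280,370)]:
    q=P[r[2]:r[3],r[0]:r[1]].reshape(-1,3); print(q.min(0).round(),q.max(0).round())
```

```text
0 330 -868.0
60 189 4.0
120 526 5.0
180 1060 33.0
240 1954 58.0
300 2479 57.0
360 2442 6.0
420 2409 7.0
480 2356 14.0
540 2342 31.0
600 2217 106.0
[ 433. -650.   -5.] [770.  70. 935.]
[ 342. -618.   -4.] [530.  70. 935.]
```

>>> step_arm --motion '[{"translation": [0,0,-1],"roll": 0},{"translation": [0,0,0],"roll": 0}]'

```text
time: 0.32
ee_pos: [176.3, -627.5, 259.7]
ee_rot: [0.003, 0.991, 0.136, 0.001]
contact_force: [-0.4, -0.6, 1.4]
width: 85.3
finger_force: 0.0
```

>>> step_arm --motion '[{"translation": [1,-0.8,0],"roll": 0},{"translation": [1,-0.8,0],"roll": 0},{"translation": [1,-0.8,0],"roll": 0},{"translation": [1,-0.8,0],"roll": 0},{"translation": [1,-0.8,0],"roll": 0},{"translation": [1,-0.8,0],"roll": 0},{"translation": [1,-0.8,0],"roll": 0},{"translation": [1,-0.8,0],"roll": 0},{"translation": [1,-0.8,0],"roll": 0},{"translation": [1,-0.8,0],"roll": 0},{"translation": [1,-0.8,0],"roll": 0},{"translation": [1,-0.8,0.2],"roll": 0},{"translation": [1,-0.8,0.3],"roll": 0},{"translation": [1,-0.8,0.4],"roll": 0},{"translation": [1,-0.8,0.4],"roll": 0},{"translation": [1,-0.8,0.4],"roll": 0},{"translation": [1,-0.8,0.4],"roll": 0},{"translation": [1,-0.8,0.4],"roll": 0},{"translation": [0.8,-0.6,0.3],"roll": 0},{"translation": [0,0,0],"roll": 0}]'

```text
time: 1.98
ee_pos: [529.0, -130.9, 184.7]
ee_rot: [-0.002, 0.99, 0.141, 0.0]
contact_force: [-0.3, -0.1, 0.5]
width: 85.4
finger_force: 0.0
```

Run:
```python
from h import *
plan(565,-96.4,170,27)
st=ctrl.get_state(); s=snapshot("wrist"); import pickle; pickle.dump((st,s),open("w1.pkl","wb")); cv2.imwrite("pics/w2.png",s["pixels"])
```

```text
shift units [ 1.766 -0.92   0.594] yaw now 16.21 roll units -1.798
pos [ 529.  -130.9  184.7] F [-0.3 -0.1  0.5] M [ 0.059  0.016 -0.013] w 85.4 t 1.9833 j [ 0.45  0.27 -0.34  1.84  0.1   1.05 -1.21] tilt [ 0.     0.004 -1.   ]
```

View pics/w2.png

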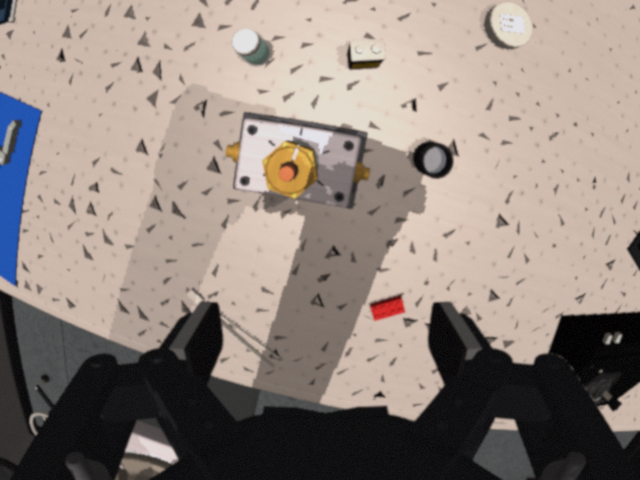

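The wrist view shows the nut at (290,168) with the tube top at (288,172) and the white mark near (299,152). The vial at (251,46), the battery (366,53) and the short tube (433,158) are all clear of it.

```bash
cat >> h.py <<'E'
def wray(st,s,u,v):
    f=f_of(s); du,dv=np.asarray(u,float)-s["cx"],np.asarray(v,float)-s["cy"]; r=np.hypot(du,dv)+1e-9; th=r/f
    d=np.stack([np.sin(th)*du/r,-np.sin(th)*dv/r,-np.cos(th)],-1)
    M=np.eye(4); M[:3,:3]=R.from_quat(np.array(st["ee_rot"])[[1,2,3,0]]).as_matrix(); M[:3,3]=st["ee_pos"]
    T=M@np.array(s["T_tool_cam"]); return T[:3,3], d@T[:3,:3].T
def wpt(st,s,u,v,z):
    o,d=wray(st,s,u,v); return o+d*((z-o[2])/d[...,2])[...,None]
E
python3 - <<'E'
from h import *
import pickle
st,s=pickle.load(open("w1.pkl","rb")); hsv=cv2.cvtColor(s["pixels"],cv2.COLOR_BGR2HSV)
print("tube",wpt(st,s,288,172,102).round(1))
v,u=np.mgrid[:480,:640]; near=np.hypot(u-290,v-165)<27
w=near&(hsv[...,1]<90)&(hsv[...,2]>150)&(np.hypot(u-290,v-165)<22)
n,lab,stt,cen=cv2.connectedComponentsWithStats(w.astype(np.uint8)); print(stt[1:],cen[1:].round(1))
print(hsv[146:160,294:306,1])
E
```

```text
tube [568.  -94.5 102. ]
[[297 145   2   1   2]
 [292 148   7  12  51]] [[297.5 145. ]
 [294.8 153.3]]
[[165 156 140 116 100 100 117 132 144 130 112  88]
 [142 119 117 125 132 145 154 163 166 162 156 153]
 [106  68  60  78 113 149 162 167 168 164 166 166]
 [ 79  33  21  36  82 132 162 166 165 165 163 164]
 [ 61  18   5  24  71 129 161 168 169 165 164 164]
 [ 49  10   7  29  85 140 161 165 167 168 167 165]
 [ 41  16  20  56 111 150 162 165 164 165 167 168]
 [ 38  26  42  85 134 156 163 162 163 168 168 168]
 [ 35  34  58 109 147 160 161 161 162 163 166 168]
 [ 33  41  75 126 157 161 163 161 161 163 162 168]
 [ 33  50  97 142 164 165 164 165 164 164 164 163]
 [ 35  61 111 155 166 168 168 166 165 162 164 165]
 [ 48  79 126 161 167 168 169 167 165 164 162 164]
 [ 73 107 148 166 169 167 168 166 164 162 162 161]]
```

>>> step_arm --motion '[{"translation": [0.6,-0.3,0],"roll": -0.9},{"translation": [0.6,-0.3,0],"roll": -0.9},{"translation": [0.4,-0.3,0.2],"roll": 0},{"translation": [0,0,0.2],"roll": 0},{"translation": [0,0,0],"roll": 0}]'

```text
time: 2.45
ee_pos: [554.9, -103.7, 175.2]
ee_rot: [-0.0, 0.973, 0.229, -0.001]
contact_force: [-0.9, -1.2, 0.1]
width: 85.2
finger_force: 0.0
```

Run:
```python
from h import *
plan(565,-96.4,150,27)
st=ctrl.get_state(); s=snapshot("wrist"); import pickle; pickle.dump((st,s),open("w2.pkl","wb"))
cv2.imwrite("pics/w3.png",cv2.resize(s["pixels"][150:330,230:430],None,fx=4,fy=4,interpolation=cv2.INTER_CUBIC)[:600])
```

```text
shift units [ 0.492 -0.08   1.006] yaw now 26.46 roll units -0.089
pos [ 554.9 -103.7  175.2] F [-0.9 -1.2  0.1] M [-0.006  0.093  0.003] w 85.2 t 2.45 j [ 0.42  0.32 -0.37  1.8   0.13  1.05 -1.12] tilt [-0.002 -0.    -1.   ]
```

View pics/w3.png

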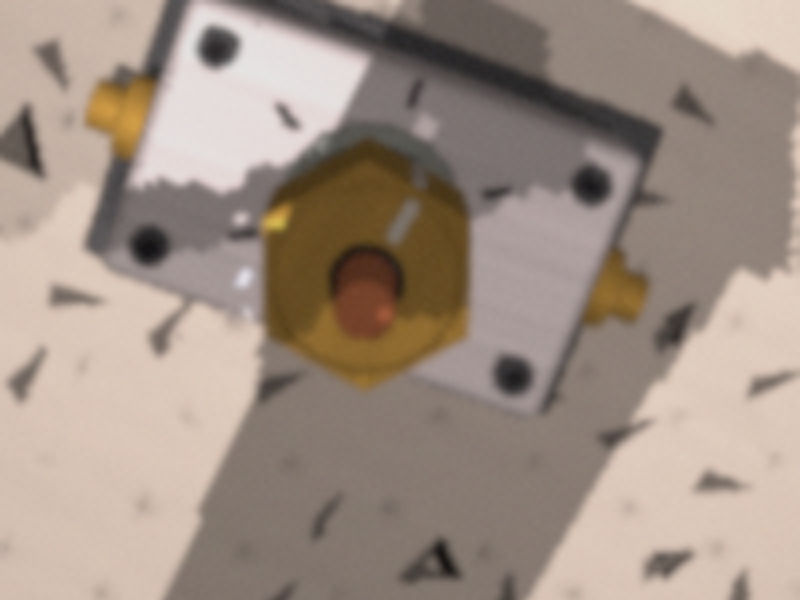

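The crop shows the hexagon with corners near (368,140), (469,190), (467,335), (365,388), (266,335) and (266,180). Its side flats stand vertical, so the closing line is already normal to a pair of flats.

Run:
```python
from h import *
import pickle
st,s=pickle.load(open("w2.pkl","rb"))
c=np.array([(368,140),(469,190),(467,335),(365,388),(266,335),(266,180)])
p=wpt(st,s,230+c[:,0]/4,150+c[:,1]/4,np.full(6,83.)); print(p[:,:2].round(1),p.mean(0).round(1))
q=p[:,:2]-p[:,:2].mean(0); print(np.hypot(*q.T).round(1),(np.degrees(np.arctan2(q[:,1],q[:,0]))%60).round(1))
print("rim/tube",wpt(st,s,230+365/4,150+308/4,102).round(1), "mark",wpt(st,s,230+403/4,150+221/4,83))
plan(567,-95.3,70,26.5)
```

```text
[[ 587.4  -83.9]
 [ 587.3 -102. ]
 [ 565.6 -112.9]
 [ 549.8 -101.9]
 [ 550.8  -83.2]
 [ 574.3  -72.1]] [569.2 -92.7  83. ]
[20.2 20.4 20.6 21.5 20.7 21.2] [25.8 32.7 19.8 25.5 32.7 16.1]
rim/tube [567.  -93.6 102. ] mark [578.02140599 -94.83311752  83.        ]
shift units [ 0.607 -0.11   4.221] yaw now 26.4 roll units -0.017
pos [ 554.9 -104.4  175.6] F [-0.3 -0.1 -0.2] M [-0.023  0.058  0.018] w 85.4 t 2.5 j [ 0.42  0.31 -0.37  1.8   0.13  1.05 -1.12] tilt [-0.002 -0.001 -1.   ]
```

>>> step_arm --motion '[{"translation": [0.25,-0.05,0.5],"roll": 0},{"translation": [0.25,-0.05,0.5],"roll": 0},{"translation": [0,0,0.5],"roll": 0},{"translation": [0,0,0.5],"roll": 0},{"translation": [0,0,0.5],"roll": 0},{"translation": [0,0,0.5],"roll": 0},{"translation": [0,0,0.5],"roll": 0},{"translation": [0,0,0.5],"roll": 0},{"translation": [0,0,0.5],"roll": 0},{"translation": [0,0,0.4],"roll": 0},{"translation": [0,0,0],"roll": 0},{"translation": [0,0,0],"roll": 0}]'

```text
time: 3.5
ee_pos: [565.9, -95.0, 53.1]
ee_rot: [-0.0, 0.973, 0.229, -0.001]
contact_force: [0.4, -0.3, 0.8]
width: 85.5
finger_force: 0.0
```

Run:
```python
from h import *
plan(567,-95,52,26.5)
```

```text
shift units [0.039 0.021 0.045] yaw now 26.49 roll units -0.001
pos [565.9 -95.   53.1] F [ 0.4 -0.3  0.8] M [-0.013  0.    -0.028] w 85.5 t 3.5 j [ 0.37  0.48 -0.35  1.88  0.21  0.82 -1.2 ] tilt [-0.001  0.    -1.   ]
```

>>> step_arm --motion '[{"translation": [0,0,0],"roll": 0},{"translation": [0,0,0],"roll": 0},{"translation": [0,0,0],"roll": 0},{"translation": [0,0,0],"roll": 0},{"translation": [0,0,0],"roll": 0},{"translation": [0,0,0],"roll": 0},{"translation": [0,0,0],"roll": 0},{"translation": [0,0,0],"roll": 0},{"translation": [0,0,0],"roll": 0},{"translation": [0,0,0],"roll": 0}]' --grip 1 --grip_force 30

```text
time: 4.33
ee_pos: [566.6, -95.0, 54.5]
ee_rot: [0.0, 0.973, 0.229, 0.0]
contact_force: [-1.9, -1.1, 4.3]
width: 33.1
finger_force: 32.1
```

Run:
```python
from h import *
plan(567,-95,52,26.5)
```

```text
shift units [0.015 0.009 0.1  ] yaw now 26.49 roll units -0.002
pos [566.6 -95.   54.5] F [-1.9 -1.1  4.3] M [ 0.164  0.354 -0.027] w 33.1 t 4.3333 j [ 0.37  0.48 -0.35  1.88  0.21  0.82 -1.2 ] tilt [ 0.001 -0.    -1.   ]
```

>>> step_arm --motion '[{"translation": [0,0,0],"roll": 0.5},{"translation": [0,0,0],"roll": 0.5},{"translation": [0,0,0],"roll": 0.5},{"translation": [0,0,0],"roll": 0.5},{"translation": [0,0,0],"roll": 0.5},{"translation": [0,0,0],"roll": 0.5},{"translation": [0,0,0],"roll": 0}]'

```text
time: 4.92
ee_pos: [566.4, -94.5, 54.5]
ee_rot: [-0.0, 0.997, 0.073, 0.0]
contact_force: [-1.9, 1.0, 6.3]
width: 33.3
finger_force: 32.3
```

Run:
```python
from h import *
plan(567,-95,52,26.5)
```

```text
shift units [0.02  0.024 0.1  ] yaw now 8.41 roll units -3.014
pos [566.4 -94.5  54.5] F [-1.9  1.   6.3] M [ 0.269  0.406 -0.004] w 33.3 t 4.9167 j [ 0.31  0.47 -0.27  1.88  0.17  0.82 -1.48] tilt [ 0.  0. -1.]
```

>>> step_arm --motion '[{"translation": [0,0,0],"roll": 0.4},{"translation": [0,0,0],"roll": 0.4},{"translation": [0,0,0],"roll": 0}]'

```text
time: 5.17
ee_pos: [566.4, -94.4, 54.5]
ee_rot: [-0.0, 0.999, 0.032, 0.0]
contact_force: [-2.1, 1.4, 5.3]
width: 33.6
finger_force: 32.4
```

```bash
cat > m.py <<'E'
from h import *
st=ctrl.get_state(); print("yaw",yaw(st).round(2),"M",np.round(st["moment"],3),"F",np.round(st["contact_force"],1),"w",round(st["width"],2),"ff",round(st["finger_force"],1),"pos",np.round(st["ee_pos"],1),"eff7",np.round(st["effort"][6],3),"j7",round(st["joint_pos"][6],3),"t",round(st["time"],2))
E
python3 m.py
```

```text
yaw 3.63 M [ 0.287  0.397 -0.012] F [-2.1  1.4  5.3] w 33.62 ff 32.4 pos [566.4 -94.4  54.5] eff7 -0.158 j7 -1.552 t 5.17
```

>>> step_arm --motion '[{"translation": [0,0,0],"roll": 0.4},{"translation": [0,0,0],"roll": 0.4},{"translation": [0,0,0],"roll": 0}]'

```text
time: 5.42
ee_pos: [566.4, -94.3, 54.5]
ee_rot: [-0.0, 1.0, -0.01, 0.0]
contact_force: [-2.4, 1.7, 7.2]
width: 33.4
finger_force: 32.4
```

```bash
python3 m.py
```

```text
yaw -1.16 M [ 0.332  0.416 -0.085] F [-2.4  1.7  7.2] w 33.41 ff 32.4 pos [566.4 -94.3  54.5] eff7 -0.158 j7 -1.625 t 5.42
```

>>> step_arm --motion '[{"translation": [0,0,0],"roll": 0.4},{"translation": [0,0,0],"roll": 0.4},{"translation": [0,0,0],"roll": 0}]'

```text
time: 5.67
ee_pos: [566.4, -94.1, 54.5]
ee_rot: [-0.0, 0.999, -0.052, 0.0]
contact_force: [-3.3, 1.9, 6.3]
width: 33.6
finger_force: 32.4
```

```bash
python3 m.py
```

```text
yaw -5.96 M [ 0.348  0.43  -0.039] F [-3.3  1.9  6.3] w 33.58 ff 32.4 pos [566.4 -94.1  54.5] eff7 -0.158 j7 -1.699 t 5.67
```

>>> step_arm --motion '[{"translation": [0,0,0],"roll": 0.4},{"translation": [0,0,0],"roll": 0.4},{"translation": [0,0,0],"roll": 0}]'

```text
time: 5.92
ee_pos: [566.5, -94.0, 54.5]
ee_rot: [-0.0, 0.996, -0.094, 0.0]
contact_force: [-3.3, 1.0, 6.1]
width: 33.6
finger_force: 32.4
```

```bash
python3 m.py
```

```text
yaw -10.75 M [ 0.361  0.394 -0.082] F [-3.3  1.   6.1] w 33.62 ff 32.4 pos [566.5 -94.   54.5] eff7 -0.158 j7 -1.772 t 5.92
```

>>> step_arm --motion '[{"translation": [0,0,0],"roll": 0.4},{"translation": [0,0,0],"roll": 0.4},{"translation": [0,0,0],"roll": 0}]'

```text
time: 6.17
ee_pos: [566.5, -93.9, 54.5]
ee_rot: [-0.0, 0.991, -0.135, 0.0]
contact_force: [-1.9, 2.6, 5.7]
width: 33.6
finger_force: 32.4
```

```bash
python3 m.py
```

```text
yaw -15.54 M [ 0.38   0.431 -0.084] F [-1.9  2.6  5.7] w 33.58 ff 32.4 pos [566.5 -93.9  54.5] eff7 -0.158 j7 -1.846 t 6.17
```

>>> step_arm --motion '[{"translation": [0,0,0],"roll": 0.4},{"translation": [0,0,0],"roll": 0.4},{"translation": [0,0,0],"roll": 0}]'

```text
time: 6.42
ee_pos: [566.5, -93.8, 54.5]
ee_rot: [-0.0, 0.984, -0.177, 0.0]
contact_force: [-1.7, 1.8, 6.5]
width: 33.4
finger_force: 32.4
```

```bash
python3 m.py
```

```text
yaw -20.34 M [ 0.4    0.375 -0.024] F [-1.7  1.8  6.5] w 33.41 ff 32.4 pos [566.5 -93.8  54.5] eff7 -0.158 j7 -1.919 t 6.42
```

>>> step_arm --motion '[{"translation": [0,0,0],"roll": 0.4},{"translation": [0,0,0],"roll": 0.4},{"translation": [0,0,0],"roll": 0}]'

```text
time: 6.67
ee_pos: [566.6, -93.7, 54.5]
ee_rot: [-0.0, 0.976, -0.217, 0.0]
contact_force: [-1.2, 3.5, 6.7]
width: 33.5
finger_force: 32.2
```

```bash
python3 m.py
```

```text
yaw -25.1 M [ 0.48   0.372 -0.043] F [-1.2  3.5  6.7] w 33.52 ff 32.2 pos [566.6 -93.7  54.5] eff7 -0.214 j7 -1.993 t 6.67
```

>>> step_arm --motion '[{"translation": [0,0,0],"roll": 0.2},{"translation": [0,0,0],"roll": 0.2},{"translation": [0,0,0],"roll": 0}]'

```text
time: 6.92
ee_pos: [566.6, -93.6, 54.5]
ee_rot: [-0.001, 0.971, -0.237, 0.0]
contact_force: [-1.7, 3.1, 5.6]
width: 33.3
finger_force: 32.1
```

```bash
python3 m.py
```

```text
yaw -27.44 M [0.44  0.367 0.101] F [-1.7  3.1  5.6] w 33.29 ff 32.1 pos [566.6 -93.6  54.5] eff7 -0.195 j7 -2.029 t 6.92
```

>>> step_arm --motion '[{"translation": [0,0,0],"roll": 0.2},{"translation": [0,0,0],"roll": 0.2},{"translation": [0,0,0],"roll": 0}]'

```text
time: 7.17
ee_pos: [566.7, -93.5, 54.5]
ee_rot: [-0.001, 0.966, -0.257, 0.0]
contact_force: [-1.6, 3.1, 5.5]
width: 33.4
finger_force: 31.9
```

```bash
python3 m.py
```

```text
yaw -29.81 M [0.502 0.367 0.226] F [-1.6  3.1  5.5] w 33.43 ff 31.9 pos [566.7 -93.5  54.5] eff7 -0.337 j7 -2.065 t 7.17
```

>>> step_arm --motion '[{"translation": [0,0,0],"roll": 0.2},{"translation": [0,0,0],"roll": 0}]'

```text
time: 7.33
ee_pos: [566.6, -93.5, 54.5]
ee_rot: [-0.0, 0.964, -0.267, 0.0]
contact_force: [-0.5, 2.1, 7.1]
width: 33.2
finger_force: 31.7
```

```bash
python3 m.py
```

```text
yaw -30.95 M [0.529 0.301 0.443] F [-0.5  2.1  7.1] w 33.24 ff 31.7 pos [566.6 -93.5  54.5] eff7 -0.511 j7 -2.083 t 7.33
```

>>> step_arm --motion '[{"translation": [0,0,0],"roll": 0.06},{"translation": [0,0,0],"roll": 0}]'

```text
time: 7.5
ee_pos: [566.7, -93.5, 54.5]
ee_rot: [-0.0, 0.963, -0.269, 0.0]
contact_force: [-2.1, 2.6, 5.3]
width: 33.5
finger_force: 31.6
```

```bash
python3 m.py
```

```text
yaw -31.26 M [0.507 0.281 0.606] F [-2.1  2.6  5.3] w 33.54 ff 31.6 pos [566.7 -93.5  54.5] eff7 -0.578 j7 -2.088 t 7.5
```

>>> step_arm --motion '[{"translation": [0,0,0],"roll": 0},{"translation": [0,0,0],"roll": 0},{"translation": [0,0,0],"roll": 0},{"translation": [0,0,0],"roll": 0},{"translation": [0,0,0],"roll": 0},{"translation": [0,0,0],"roll": 0},{"translation": [0,0,-0.6],"roll": 0},{"translation": [0,0,-0.8],"roll": 0},{"translation": [0,0,-0.8],"roll": 0},{"translation": [0,0,-0.8],"roll": 0},{"translation": [0,0,-0.8],"roll": 0},{"translation": [0,0,-0.8],"roll": 0},{"translation": [0,0,-0.8],"roll": 0},{"translation": [-0.4,-0.3,0],"roll": 0}]' --grip 0

```text
time: 8.67
ee_pos: [564.8, -86.4, 193.1]
ee_rot: [0.0, 0.962, -0.273, 0.005]
contact_force: [0.7, -0.5, -0.2]
width: 85.5
finger_force: 0.0
```

>>> step_arm --motion '[{"translation": [-0.8,-0.6,0],"roll": 0},{"translation": [-0.8,-0.6,0],"roll": 0},{"translation": [-0.8,-0.6,0],"roll": 0},{"translation": [-0.8,-0.6,0],"roll": 0},{"translation": [-0.8,-0.6,0],"roll": 0},{"translation": [-0.8,-0.6,0],"roll": 0},{"translation": [-0.8,-0.6,0],"roll": 0},{"translation": [-0.8,-0.6,0],"roll": 0},{"translation": [-0.8,-0.6,0],"roll": 0},{"translation": [-0.8,-0.6,0],"roll": 0},{"translation": [-0.8,-0.6,0],"roll": 0},{"translation": [-0.8,-0.6,0],"roll": 0},{"translation": [-0.8,-0.6,0],"roll": 0},{"translation": [-0.8,-0.6,0],"roll": 0},{"translation": [-0.6,-0.6,0],"roll": 0},{"translation": [0,0,0],"roll": -0.9},{"translation": [0,0,0],"roll": -0.9},{"translation": [0,0,0],"roll": -0.9},{"translation": [0,0,0],"roll": -0.9},{"translation": [0,0,0],"roll": 0}]'

```text
time: 10.33
ee_pos: [426.5, 262.6, 187.9]
ee_rot: [0.0, 0.996, -0.085, -0.001]
contact_force: [-0.3, 0.5, -0.6]
width: 85.7
finger_force: 0.0
```

Run:
```python
from h import *
import pickle
plan(409,275,100,-10)
st=ctrl.get_state(); s=snapshot("wrist"); pickle.dump((st,s),open("w3.pkl","wb")); cv2.imwrite("pics/w4.png",s["pixels"])
s=snapshot("top"); pickle.dump(s,open("top2.pkl","wb"))
```

```text
shift units [-0.768 -0.374  3.516] yaw now -9.74 roll units 0.043
pos [426.5 262.6 187.9] F [-0.3  0.5 -0.6] M [ 0.021  0.001 -0.019] w 85.7 t 10.3333 j [-0.26  0.19 -0.42  1.93  0.09  1.04 -2.46] tilt [-0.001 -0.001 -1.   ]
```

View pics/w4.png

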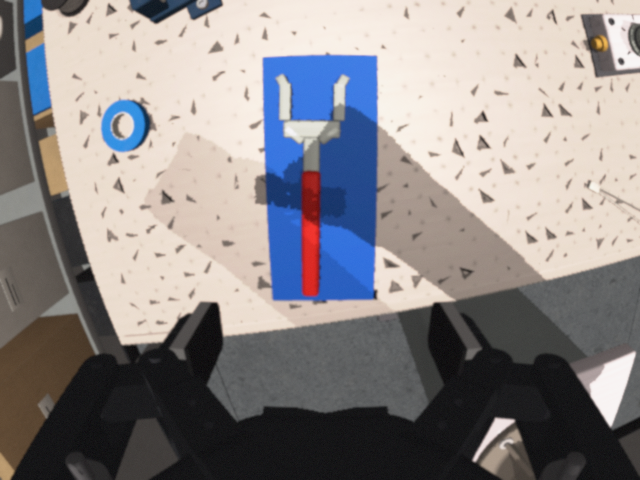

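The wrist view shows the red grip from (311,172) to (311,297), 16 px wide, with the jaw up at (313,90). The mat's corners are at about (264,57), (377,57), (375,298) and (272,299).

Run:
```python
from h import *
import pickle
st,s=pickle.load(open("w3.pkl","rb")); hsv=cv2.cvtColor(s["pixels"],cv2.COLOR_BGR2HSV)
v,u=np.mgrid[:480,:640]
m=((hsv[...,0]<8)|(hsv[...,0]>172))&(hsv[...,1]>150)&(u>290)&(u<330)&(v>160)&(v<305)
vs,us=np.nonzero(m); print(vs.min(),vs.max(),us.min(),us.max())
p=wpt(st,s,us,vs,np.full(len(us),21.))
r=cv2.minAreaRect(p[:,:2].astype(np.float32)); b=cv2.boxPoints(r); print(r)
c=p[:,:2].mean(0); w,V=np.linalg.eigh(np.cov((p[:,:2]-c).T)); d=V[:,1]*np.sign(V[0,1]); a=(p[:,:2]-c)@d
print("c",c.round(1),"yaw",np.degrees(np.arctan2(d[1],d[0])).round(2),"ends",a.min().round(1),a.max().round(1))
o=c+d*((a.min()+65+a.max()-51)/2); print("origin",o.round(1))
print("jaw tips",wpt(st,s,[283,344],[78,78],np.full(2,15.)).round(1),"mat",wpt(st,s,[264,377,375,272],[57,57,298,299],np.full(4,3.)).round(1))
plan(*o,50,np.degrees(np.arctan2(d[1],d[0])))
```

```text
171 294 302 319
((410.26934814453125, 278.875), (14.56590747833252, 112.6624984741211), 79.36739349365234)
c [412.6 278.4] yaw -10.71 ends -58.8 53.9
origin [417.1 277.5]
jaw tips [[547.7 277.8  15. ]
 [538.7 227.8  15. ]] mat [[572.  292.    3. ]
 [554.9 195.2   3. ]
 [331.1 229.5   3. ]
 [347.3 329.9   3. ]]
shift units [-0.48  -0.531  5.525] yaw now -9.99 roll units 0.12
pos [426.8 262.4 188.1] F [-0.4  0.   0.8] M [ 0.014  0.001 -0.014] w 85.3 t 10.4333 j [-0.26  0.19 -0.42  1.93  0.09  1.04 -2.47] tilt [-0.001 -0.001 -1.   ]
```

>>> step_arm --motion '[{"translation": [-0.25,-0.25,0.7],"roll": 0.12},{"translation": [-0.25,-0.25,0.8],"roll": 0},{"translation": [0,0,0.8],"roll": 0},{"translation": [0,0,0.8],"roll": 0},{"translation": [0,0,0.8],"roll": 0},{"translation": [0,0,0.8],"roll": 0},{"translation": [0,0,0.8],"roll": 0},{"translation": [0,0,0.6],"roll": 0},{"translation": [0,0,0.5],"roll": 0},{"translation": [0,0,0.3],"roll": 0},{"translation": [0,0,0],"roll": 0},{"translation": [0,0,0],"roll": 0}]'

```text
time: 11.43
ee_pos: [417.2, 277.1, 16.2]
ee_rot: [0.0, 0.996, -0.093, -0.0]
contact_force: [-0.3, 0.8, 0.5]
width: 85.5
finger_force: 0.0
```

Run:
```python
from h import *
plan(416,276.5,7,-10.7)
```

```text
shift units [-0.045  0.031  0.368] yaw now -10.63 roll units 0.012
pos [417.2 277.1  16.2] F [-0.3  0.8  0.5] M [0.013 0.01  0.052] w 85.5 t 11.4333 j [-0.36  0.44 -0.38  2.07  0.25  0.68 -2.65] tilt [-0. -0. -1.]
```

>>> step_arm --motion '[{"translation": [0,0,0.2],"roll": 0},{"translation": [0,0,0.16],"roll": 0},{"translation": [0,0,0],"roll": 0},{"translation": [0,0,0],"roll": 0},{"translation": [0,0,0],"roll": 0},{"translation": [0,0,0],"roll": 0},{"translation": [0,0,0],"roll": 0},{"translation": [0,0,0],"roll": 0},{"translation": [0,0,0],"roll": 0},{"translation": [0,0,0],"roll": 0},{"translation": [0,0,0],"roll": 0},{"translation": [0,0,0],"roll": 0},{"translation": [0,0,0],"roll": 0},{"translation": [0,0,0],"roll": 0}]' --grip 1 --grip_force 100

```text
time: 12.6
ee_pos: [417.7, 277.2, 7.9]
ee_rot: [-0.0, 0.996, -0.092, 0.0]
contact_force: [0.0, -0.3, 6.3]
width: 13.1
finger_force: 98.7
```

```bash
python3 m.py
```

```text
yaw -10.6 M [-0.171  0.252 -0.049] F [ 0.  -0.3  6.3] w 13.12 ff 98.7 pos [417.7 277.2   7.9] eff7 0.026 j7 -2.663 t 12.6
```

>>> step_arm --motion '[{"translation": [0,0,-0.3],"roll": 0},{"translation": [0,0,-0.6],"roll": 0},{"translation": [0,0,-0.8],"roll": 0},{"translation": [0,0,-0.8],"roll": 0},{"translation": [0,0,-0.8],"roll": 0},{"translation": [0,0,-0.8],"roll": 0},{"translation": [0,0,-0.8],"roll": 0},{"translation": [0,0,-0.7],"roll": 0},{"translation": [0,0,-0.4],"roll": 0},{"translation": [0.2,0.4,0],"roll": 0},{"translation": [0.2,0.7,0],"roll": 0},{"translation": [0.2,0.9,0],"roll": 0},{"translation": [0.2,1,0],"roll": 0},{"translation": [0.2,1,0],"roll": 0},{"translation": [0.2,1,0],"roll": 0},{"translation": [0.2,1,0],"roll": 0},{"translation": [0.2,1,0],"roll": 0},{"translation": [0.2,1,0],"roll": 0},{"translation": [0.2,1,0],"roll": 0},{"translation": [0.2,1,0],"roll": 0}]'

```text
time: 14.27
ee_pos: [424.0, 18.8, 156.0]
ee_rot: [0.0, 0.996, -0.093, -0.001]
contact_force: [1.3, -0.3, -1.2]
width: 13.1
finger_force: 98.0
```

>>> step_arm --motion '[{"translation": [0.2,1,0],"roll": 0},{"translation": [0.2,1,0],"roll": 0},{"translation": [0.2,1,0],"roll": 0},{"translation": [0.2,1,0],"roll": 0},{"translation": [0.2,1,0],"roll": 0},{"translation": [0.2,1,0],"roll": 0},{"translation": [0.2,0.9,0],"roll": -0.3},{"translation": [0,0.6,0],"roll": -0.7},{"translation": [0,0.2,0],"roll": -0.8},{"translation": [0,0,0],"roll": -0.8},{"translation": [0,0,0],"roll": -0.8},{"translation": [0,0,0],"roll": -0.8},{"translation": [0,0,0],"roll": -0.8},{"translation": [0,0,0],"roll": -0.8},{"translation": [0,0,0],"roll": -0.6},{"translation": [0,0,0],"roll": 0},{"translation": [0,0,0],"roll": 0}]'

```text
time: 15.68
ee_pos: [424.2, -175.0, 156.3]
ee_rot: [-0.0, 0.971, 0.239, -0.001]
contact_force: [0.4, -0.2, -1.8]
width: 13.2
finger_force: 97.9
```

Run:
```python
from h import *
import pickle
plan(424,-173.5,68,29)
st=ctrl.get_state(); s=snapshot("wrist"); pickle.dump((st,s),open("w4.pkl","wb")); cv2.imwrite("pics/w5.png",s["pixels"])
```

```text
shift units [ 0.026 -0.053  3.53 ] yaw now 27.68 roll units -0.22
pos [ 424.2 -175.   156.3] F [ 0.4 -0.2 -1.8] M [-0.019  0.088  0.027] w 13.2 t 15.6833 j [ 0.4   0.14 -0.11  2.06  0.02  0.95 -0.81] tilt [-0.002  0.    -1.   ]
```

View pics/w5.png

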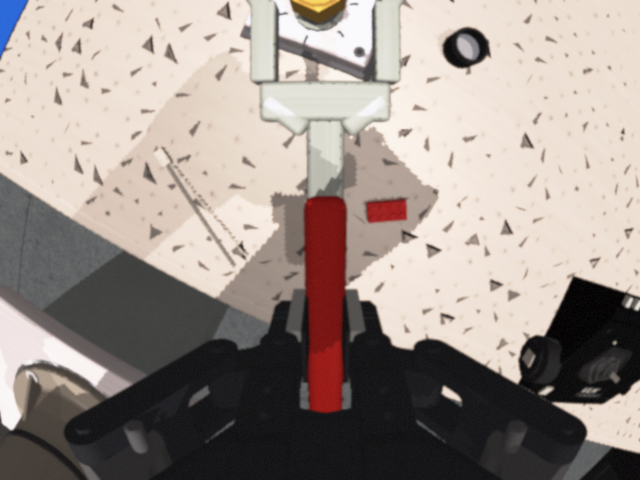

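The wrist view shows the wrench held straight: the grip's front end is at (325,197), the throat edge at (325,83), the jaw's inner sides at u=276 and u=375, and the nut ahead at (318,8).

Run:
```python
from h import *
import pickle
st,s=pickle.load(open("w4.pkl","rb")); I=dict(ee_pos=[0,0,0],ee_rot=[1,0,0,0])
print("grip front",wpt(I,s,[325,307,345],[198,201,201],np.full(3,-13.)).round(1))
print("throat",wpt(I,s,[276,325,375],[83,83,83],np.full(3,-7.)).round(1))
```

```text
grip front [[ 49.7  -1.3 -13. ]
 [ 48.6  -7.8 -13. ]
 [ 48.6   5.8 -13. ]]
throat [[ 91.4 -19.   -7. ]
 [ 91.1  -1.3  -7. ]
 [ 91.4  16.7  -7. ]]
```

>>> step_arm --motion '[{"translation": [0,0,0.4],"roll": -0.22},{"translation": [0,0,0.7],"roll": 0},{"translation": [0,0,0.7],"roll": 0},{"translation": [0,0,0.7],"roll": 0},{"translation": [0,0,0.7],"roll": 0},{"translation": [0,0,0.3],"roll": 0},{"translation": [0,0,0],"roll": 0},{"translation": [0,0,0],"roll": 0}]'

```text
time: 16.4
ee_pos: [425.4, -174.6, 69.5]
ee_rot: [-0.0, 0.968, 0.252, -0.0]
contact_force: [0.3, 0.2, -0.4]
width: 13.1
finger_force: 98.0
```

Run:
```python
from h import *
plan(468.2,-148.8,68,29)
```

```text
shift units [ 1.999 -0.067  0.06 ] yaw now 29.14 roll units 0.023
pos [ 425.4 -174.6   69.5] F [ 0.3  0.2 -0.4] M [0.016 0.056 0.051] w 13.1 t 16.4 j [ 0.39  0.27 -0.11  2.14  0.04  0.74 -0.81] tilt [-0.001  0.    -1.   ]
```

>>> step_arm --motion '[{"translation": [0.3,-0.06,0.06],"roll": 0},{"translation": [0.4,0,0],"roll": 0},{"translation": [0.3,0,0],"roll": 0},{"translation": [0.2,0,0],"roll": 0},{"translation": [0.2,0,0],"roll": 0},{"translation": [0,0,0],"roll": 0}]'

```text
time: 16.9
ee_pos: [457.0, -155.4, 68.7]
ee_rot: [0.0, 0.968, 0.252, 0.001]
contact_force: [0.2, -1.1, -1.7]
width: 13.0
finger_force: 98.1
```

Run:
```python
from h import *
plan(468.2,-148.8,68,29)
```

```text
shift units [ 0.522 -0.012  0.027] yaw now 29.23 roll units 0.038
pos [ 457.  -155.4   68.7] F [ 0.2 -1.1 -1.7] M [-0.027  0.055 -0.008] w 13.0 t 16.9 j [ 0.34  0.3  -0.12  2.09  0.05  0.75 -0.87] tilt [ 0.002 -0.    -1.   ]
```

>>> step_arm --motion '[{"translation": [0.2,0,0],"roll": 0},{"translation": [0.2,0,0],"roll": 0},{"translation": [0.12,0,0],"roll": 0},{"translation": [0,0,0],"roll": 0},{"translation": [0,0,0],"roll": 0}]'

```text
time: 17.32
ee_pos: [466.7, -149.9, 68.2]
ee_rot: [0.0, 0.968, 0.252, -0.0]
contact_force: [0.5, 0.3, -0.2]
width: 13.5
finger_force: 98.2
```

Run:
```python
from h import *
import pickle
plan(468.2,-148.8,68,29)
st=ctrl.get_state(); s=snapshot("wrist"); pickle.dump((st,s),open("w5.pkl","wb")); cv2.imwrite("pics/w6.png",cv2.resize(s["pixels"][0:210,185:465],None,fx=2.8,fy=2.8))
```

```text
shift units [ 0.072 -0.01   0.009] yaw now 29.15 roll units 0.025
pos [ 466.7 -149.9   68.2] F [ 0.5  0.3 -0.2] M [-0.05   0.114  0.032] w 13.5 t 17.3167 j [ 0.33  0.32 -0.12  2.07  0.05  0.76 -0.89] tilt [-0. -0. -1.]
```

View pics/w6.png

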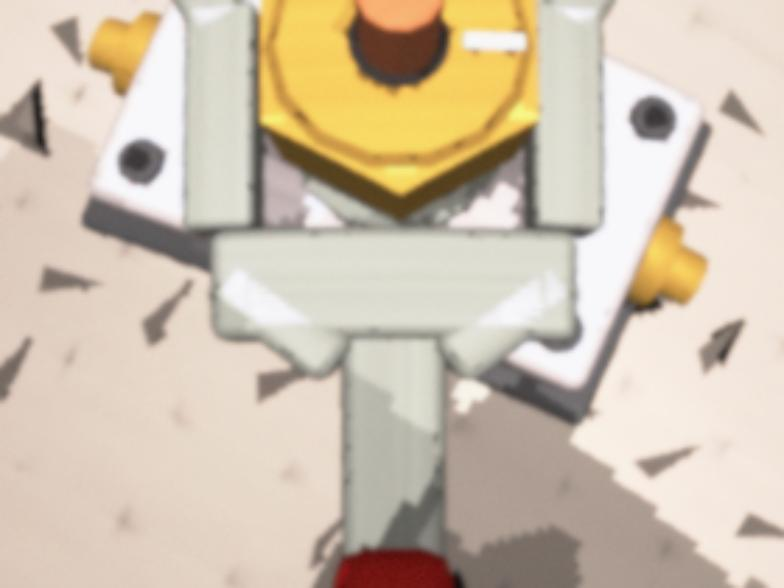

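The crop shows the jaw round the nut with its faces parallel to the flats. The white mark points along tool +y at (495,41), and the throat at v=228 leaves the nut about 2 mm short of fully seated.

>>> step_arm --motion '[{"translation": [0.08,0,0],"roll": 0},{"translation": [0,0,0],"roll": 0},{"translation": [0.003,-0.158,0],"roll": 0.333},{"translation": [0.003,-0.158,0],"roll": 0.333},{"translation": [0,0,0],"roll": 0}]'

```text
time: 17.78
ee_pos: [464.7, -141.8, 68.3]
ee_rot: [0.0, 0.976, 0.217, -0.0]
contact_force: [0.3, -0.9, -1.3]
width: 13.4
finger_force: 98.2
```

```bash
cat > n.py <<'E'
from h import *
N=np.array([566.8,-94.2]); st=ctrl.get_state(); p=np.array(st["ee_pos"]); F=np.array(st["contact_force"]); r=(p[:2]-N)/1000
y=yaw(st); e=np.array([np.cos(np.radians(y)),np.sin(np.radians(y))]); J=p[:2]+112.7*e
print("yaw",y.round(2),"T",round(st["moment"][2]+r[0]*F[1]-r[1]*F[0],3),"Mz",round(st["moment"][2],3),"F",F.round(1),"pos",p.round(1),"jaw-N in wrench axes",((J-N)@e).round(1),((J-N)@[-e[1],e[0]]).round(1),"w",round(st["width"],1),"t",round(st["time"],2),"j7",round(st["joint_pos"][6],2))
E
python3 n.py
```

```text
yaw 25.1 T 0.017 Mz -0.089 F [ 0.3 -0.9 -1.3] pos [ 464.7 -141.8   68.3] jaw-N in wrench axes 0.0 0.2 w 13.4 t 17.78 j7 -0.97
```

>>> step_arm --motion '[{"translation": [0.001,-0.095,0],"roll": 0.2},{"translation": [0.001,-0.095,0],"roll": 0.2},{"translation": [0,0,0],"roll": 0}]'

```text
time: 18.03
ee_pos: [463.1, -137.6, 68.4]
ee_rot: [0.0, 0.98, 0.197, 0.0]
contact_force: [0.3, -0.5, -1.4]
width: 13.3
finger_force: 98.2
```

```bash
python3 n.py
```

```text
yaw 22.69 T -0.009 Mz -0.072 F [ 0.3 -0.5 -1.4] pos [ 463.1 -137.6   68.4] jaw-N in wrench axes 0.3 -0.0 w 13.3 t 18.03 j7 -1.02
```

>>> step_arm --motion '[{"translation": [0.001,-0.095,0],"roll": 0.2},{"translation": [0,0,0],"roll": 0}]'

```text
time: 18.2
ee_pos: [462.4, -135.4, 68.4]
ee_rot: [0.0, 0.982, 0.186, 0.0]
contact_force: [0.5, -1.1, -1.9]
width: 13.2
finger_force: 98.2
```

```bash
python3 n.py
```

```text
yaw 21.49 T 0.071 Mz -0.064 F [ 0.5 -1.1 -1.9] pos [ 462.4 -135.4   68.4] jaw-N in wrench axes 0.4 -0.1 w 13.2 t 18.2 j7 -1.04
```

>>> step_arm --motion '[{"translation": [0.001,-0.095,0],"roll": 0.2},{"translation": [0,0,0],"roll": 0}]'

```text
time: 18.37
ee_pos: [461.7, -133.3, 68.5]
ee_rot: [0.0, 0.984, 0.176, 0.001]
contact_force: [0.9, -1.7, -2.1]
width: 13.2
finger_force: 98.1
```

```bash
python3 n.py
```

```text
yaw 20.29 T 0.162 Mz -0.052 F [ 0.9 -1.7 -2.1] pos [ 461.7 -133.3   68.5] jaw-N in wrench axes 0.5 -0.2 w 13.2 t 18.37 j7 -1.07
```

>>> step_arm --motion '[{"translation": [0.001,-0.095,0],"roll": 0.2},{"translation": [0.001,-0.095,0],"roll": 0.2},{"translation": [0,0,0],"roll": 0}]'

```text
time: 18.62
ee_pos: [460.5, -128.8, 68.6]
ee_rot: [0.001, 0.988, 0.156, 0.001]
contact_force: [3.3, -2.7, -2.4]
width: 13.0
finger_force: 98.1
```

```bash
python3 n.py
```

```text
yaw 17.89 T 0.473 Mz 0.071 F [ 3.3 -2.7 -2.4] pos [ 460.5 -128.8   68.6] jaw-N in wrench axes 0.9 -0.3 w 13.0 t 18.62 j7 -1.11
```

>>> step_arm --motion '[{"translation": [0,-0.095,0],"roll": 0.2},{"translation": [0,0,0],"roll": 0}]'

```text
time: 18.78
ee_pos: [459.9, -126.6, 68.6]
ee_rot: [0.001, 0.989, 0.145, 0.001]
contact_force: [4.1, -3.2, -2.3]
width: 13.0
finger_force: 98.1
```

```bash
python3 n.py
```

```text
yaw 16.69 T 0.563 Mz 0.092 F [ 4.1 -3.2 -2.3] pos [ 459.9 -126.6   68.6] jaw-N in wrench axes 1.0 -0.3 w 13.0 t 18.78 j7 -1.14
```

>>> step_arm --motion '[{"translation": [0,-0.095,0],"roll": 0.2},{"translation": [0,0,0],"roll": 0}]'

```text
time: 18.95
ee_pos: [459.2, -124.4, 68.6]
ee_rot: [0.001, 0.991, 0.135, 0.001]
contact_force: [4.5, -4.0, -2.4]
width: 13.2
finger_force: 98.1
```

```bash
python3 n.py
```

```text
yaw 15.49 T 0.66 Mz 0.094 F [ 4.5 -4.  -2.4] pos [ 459.2 -124.4   68.6] jaw-N in wrench axes 0.9 -0.3 w 13.2 t 18.95 j7 -1.16
```

>>> step_arm --motion '[{"translation": [0,-0.095,0],"roll": 0.2},{"translation": [0,0,0],"roll": 0}]'

```text
time: 19.12
ee_pos: [458.6, -122.1, 68.6]
ee_rot: [0.001, 0.992, 0.124, 0.001]
contact_force: [4.1, -3.7, -2.2]
width: 13.3
finger_force: 98.1
```

```bash
python3 n.py
```

```text
yaw 14.29 T 0.566 Mz 0.053 F [ 4.1 -3.7 -2.2] pos [ 458.6 -122.1   68.6] jaw-N in wrench axes 0.9 -0.3 w 13.3 t 19.12 j7 -1.19
```

>>> step_arm --motion '[{"translation": [0.001,-0.157,0],"roll": 0.333},{"translation": [0.001,-0.157,0],"roll": 0.333},{"translation": [0.002,-0.157,0],"roll": 0.333},{"translation": [0.002,-0.157,0],"roll": 0.333},{"translation": [0.002,-0.157,0],"roll": 0.333},{"translation": [0,0,0],"roll": 0}]'

```text
time: 19.62
ee_pos: [455.3, -102.5, 68.6]
ee_rot: [0.0, 0.999, 0.037, 0.001]
contact_force: [4.0, -3.8, -2.9]
width: 13.1
finger_force: 98.1
```

```bash
python3 n.py
```

```text
yaw 4.29 T 0.479 Mz 0.018 F [ 4.  -3.8 -2.9] pos [ 455.3 -102.5   68.6] jaw-N in wrench axes 0.9 0.1 w 13.1 t 19.62 j7 -1.39
```

```bash
cat > k.py <<'E'
from h import *
import pickle,sys
def mark(st,s):
    hsv=cv2.cvtColor(s["pixels"],cv2.COLOR_BGR2HSV).astype(int); sub=hsv[0:60,340:378]
    m=((sub[...,1]<90)&(sub[...,2]>120)).astype(np.uint8); n,l,stt,c=cv2.connectedComponentsWithStats(m)
    for i in range(1,n):
        if stt[i,4]<20: continue
        v,u=np.nonzero(l==i); p=wpt(st,s,u+340,v,np.full(len(u),83.))[:,:2]; cc=p.mean(0); w,V=np.linalg.eigh(np.cov(p.T)); d=V[:,1]
        print("mark px",c[i].round(1)+[340,0],"n",stt[i,4],"bbox",stt[i,:4],"world",cc.round(1),"dir from N",np.degrees(np.arctan2(cc[1]+94.2,cc[0]-566.8)).round(1),"axis",np.degrees(np.arctan2(d[1],d[0])).round(1))
def wr(s):
    hsv=cv2.cvtColor(s["pixels"],cv2.COLOR_BGR2HSV); v,u=np.mgrid[:480,:640]
    m=((hsv[...,0]<8)|(hsv[...,0]>172))&(hsv[...,1]>150)&(u>290)&(u<360)&(v>180)&(v<400)
    vs,us=np.nonzero(m); I=dict(ee_pos=[0,0,0],ee_rot=[1,0,0,0]); rows=[(r,us[vs==r].mean()) for r in range(210,380,10) if (vs==r).sum()>5]
    p=wpt(I,s,[a[1] for a in rows],[a[0] for a in rows],np.full(len(rows),-13.)); k=np.polyfit(p[:,0],p[:,1],1); print("wrench rel tool deg",np.degrees(np.arctan(k[0])).round(2),"front v",vs.min())
st,s=pickle.load(open("w5.pkl","rb")); mark(st,s); wr(s)
st=ctrl.get_state(); s=snapshot("wrist"); pickle.dump((st,s),open(sys.argv[1],"wb")); print(yaw(st)); mark(st,s); wr(s)
cv2.imwrite("pics/"+sys.argv[1][:-4]+".png",cv2.resize(s["pixels"][0:210,185:465],None,fx=2.8,fy=2.8))
E
python3 k.py w6.pkl
```

```text
mark px [377.  18.] n 37 bbox [37  0  1 37] world [ 574.6 -108.6] dir from N -61.8 axis -151.6
mark px [361.3  14.2] n 165 bbox [10 11 23  8] world [ 572.9 -103.4] dir from N -56.2 axis 119.9
mark px [376.5  50.4] n 37 bbox [35 41  3 19] world [ 563.9 -114.2] dir from N -98.3 axis -151.1
mark px [368.6  57.3] n 28 bbox [24 54  8  6] world [ 560.3 -113.2] dir from N -109.0 axis 154.8
wrench rel tool deg 0.13 front v 197
4.291250942135422
mark px [375.1   9.1] n 97 bbox [30  0  8 29] world [ 573.5 -110. ] dir from N -67.0 axis -169.1
mark px [359.  16.] n 165 bbox [ 8 12 23  9] world [ 570.2 -104.6] dir from N -72.0 axis 104.7
mark px [376.6  52.7] n 27 bbox [36 45  2 15] world [ 557.2 -111.5] dir from N -119.0 axis -177.3
mark px [369.4  57.7] n 20 bbox [26 55  7  5] world [ 555.1 -109.2] dir from N -128.0 axis 124.7
wrench rel tool deg 0.05 front v 197
```

>>> step_arm --motion '[{"translation": [0.002,-0.157,0],"roll": 0.333},{"translation": [0.002,-0.157,0],"roll": 0.333},{"translation": [0.002,-0.157,0],"roll": 0.333},{"translation": [0.002,-0.157,0],"roll": 0.333},{"translation": [0.002,-0.157,0],"roll": 0.333},{"translation": [0.002,-0.157,0],"roll": 0.333},{"translation": [0.002,-0.157,0],"roll": 0.333},{"translation": [0.002,-0.157,0],"roll": 0.333},{"translation": [0.002,-0.157,0],"roll": 0.333},{"translation": [0,0,0],"roll": 0}]'

```text
time: 20.5
ee_pos: [458.1, -67.6, 68.6]
ee_rot: [0.0, 0.993, -0.119, 0.001]
contact_force: [4.9, -3.0, -2.5]
width: 13.1
finger_force: 98.1
```

```bash
python3 n.py
```

```text
yaw -13.67 T 0.324 Mz 0.134 F [ 4.9 -3.  -2.5] pos [458.1 -67.6  68.6] jaw-N in wrench axes 0.8 0.1 w 13.1 t 20.5 j7 -1.76
```

```bash
python3 k.py w7.pkl | tail -6; python3 n.py
```

```text
-13.669890884968643
mark px [375.   10.7] n 122 bbox [30  0  8 33] world [ 567.3 -111.3] dir from N -88.2 axis 172.3
mark px [358.3  15.6] n 166 bbox [ 7 11 23 10] world [ 566.6 -105.1] dir from N -91.1 axis 88.4
mark px [376.  52.] n 45 bbox [35 44  3 16] world [ 552.2 -107.9] dir from N -136.8 axis 164.9
mark px [368.7  57.5] n 24 bbox [25 55  7  5] world [ 550.8 -104.9] dir from N -146.3 axis 106.9
wrench rel tool deg -0.04 front v 197
yaw -13.64 T 0.462 Mz 0.138 F [ 4.4 -4.  -2.2] pos [458.1 -67.8  68.6] jaw-N in wrench axes 0.8 0.0 w 12.9 t 20.55 j7 -1.76
```

>>> step_arm --motion '[{"translation": [0.002,-0.157,0],"roll": 0.333},{"translation": [0.002,-0.157,0],"roll": 0.333},{"translation": [0.002,-0.157,0],"roll": 0.333},{"translation": [0.002,-0.157,0],"roll": 0.333},{"translation": [0.002,-0.157,0],"roll": 0.333},{"translation": [0.002,-0.157,0],"roll": 0.333},{"translation": [0.002,-0.157,0],"roll": 0.333},{"translation": [0.002,-0.157,0],"roll": 0.333},{"translation": [0.002,-0.157,0],"roll": 0.333},{"translation": [0.002,-0.157,0],"roll": 0.333},{"translation": [0.002,-0.157,0],"roll": 0.333},{"translation": [0.002,-0.157,0],"roll": 0.333},{"translation": [0,0,0],"roll": 0}]'

```text
time: 21.63
ee_pos: [477.9, -25.7, 68.5]
ee_rot: [0.001, 0.947, -0.322, 0.001]
contact_force: [4.3, -4.8, -3.3]
width: 13.3
finger_force: 98.2
```

```bash
python3 k.py w8.pkl | tail -6; python3 n.py
```

```text
-37.61078565238572
mark px [374.4  12.8] n 179 bbox [28  0 10 39] world [ 559.  -109.6] dir from N -116.8 axis 148.4
mark px [356.5  14.8] n 170 bbox [ 5 10 24 10] world [ 561.9 -104.1] dir from N -116.1 axis 63.2
mark px [375.6  50.6] n 71 bbox [34 40  4 20] world [ 547.7 -101.2] dir from N -159.8 axis 140.2
mark px [367.5  57. ] n 33 bbox [23 54  8  6] world [547.4 -97.5] dir from N -170.3 axis 90.0
wrench rel tool deg -0.29 front v 197
yaw -37.57 T 0.468 Mz 0.353 F [ 4.2 -4.5 -2.2] pos [477.8 -25.9  68.5] jaw-N in wrench axes 0.5 -0.1 w 13.0 t 21.68 j7 -2.25
```

>>> step_arm --motion '[{"translation": [0.001,-0.118,0],"roll": 0.25},{"translation": [0.001,-0.118,0],"roll": 0.25},{"translation": [0.001,-0.118,0],"roll": 0.25},{"translation": [0,0,0],"roll": 0}]'

```text
time: 22.02
ee_pos: [483.4, -19.1, 68.4]
ee_rot: [0.001, 0.933, -0.359, 0.001]
contact_force: [3.9, -4.0, -1.7]
width: 13.1
finger_force: 98.3
```

```bash
python3 k.py w9.pkl | tail -6; python3 n.py
```

```text
wrench rel tool deg 0.13 front v 197
-42.09415950234919
mark px [374.5  24.7] n 295 bbox [27  0 11 60] world [ 554.3 -106.2] dir from N -136.2 axis 139.7
mark px [355.6  14.6] n 171 bbox [ 4 10 24 10] world [ 561.2 -103.7] dir from N -120.6 axis 59.3
mark px [366.5  57. ] n 33 bbox [22 54  8  6] world [547.2 -95.9] dir from N -174.9 axis 85.5
wrench rel tool deg -0.34 front v 197
yaw -42.06 T 0.494 Mz 0.459 F [ 4.4 -4.4 -2.8] pos [483.3 -19.2  68.4] jaw-N in wrench axes 0.4 -0.3 w 13.3 t 22.07 j7 -2.34
```

>>> step_arm --motion '[{"translation": [0.002,0.157,0],"roll": -0.333},{"translation": [0.002,0.157,0],"roll": -0.333},{"translation": [0.002,0.157,0],"roll": -0.333},{"translation": [0.002,0.157,0],"roll": -0.333},{"translation": [0.002,0.157,0],"roll": -0.333},{"translation": [0,0.079,0],"roll": -0.167},{"translation": [0,0,0],"roll": 0},{"translation": [0,0,0],"roll": 0}]'

```text
time: 22.73
ee_pos: [471.0, -35.9, 68.7]
ee_rot: [-0.0, 0.963, -0.269, 0.001]
contact_force: [5.1, -2.4, -3.2]
width: 12.8
finger_force: 98.1
```

```bash
python3 k.py w10.pkl | tail -6; python3 n.py
```

```text
-31.17161410716626
mark px [374.8  11.5] n 141 bbox [29  0  9 36] world [ 561.5 -110.5] dir from N -107.9 axis 154.8
mark px [357.9  15.6] n 168 bbox [ 6 11 24 10] world [ 563.  -104.5] dir from N -110.3 axis 69.7
mark px [376.   51.5] n 48 bbox [35 43  3 17] world [ 548.5 -103. ] dir from N -154.2 axis 147.6
mark px [368.4  57.3] n 30 bbox [24 54  8  6] world [548.  -99.6] dir from N -164.0 axis 88.8
wrench rel tool deg 0.02 front v 197
yaw -31.17 T -0.013 Mz 0.131 F [ 6.1 -2.2 -3.3] pos [471.1 -35.9  68.7] jaw-N in wrench axes 0.6 0.3 w 13.6 t 22.78 j7 -2.12
```

View pics/w10.png

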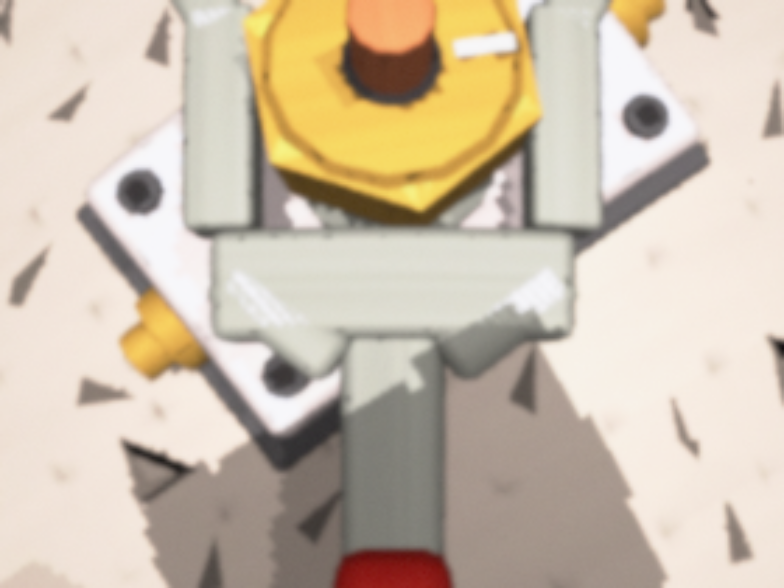

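The crop shows the nut wedged skewed in the jaw: it followed the wrench back about 10° (its mark is at (485,45), tilted). I'll re-tighten to the one-flat position and pull the wrench straight out along its axis, so that it doesn't turn back with the nut.

>>> step_arm --motion '[{"translation": [0.002,-0.157,0],"roll": 0.333},{"translation": [0.002,-0.157,0],"roll": 0.333},{"translation": [0.002,-0.157,0],"roll": 0.333},{"translation": [0.002,-0.157,0],"roll": 0.333},{"translation": [0.002,-0.157,0],"roll": 0.333},{"translation": [0.001,-0.142,0],"roll": 0.3},{"translation": [0,0,0],"roll": 0}]'

```text
time: 23.37
ee_pos: [484.4, -17.9, 68.4]
ee_rot: [0.001, 0.931, -0.366, 0.001]
contact_force: [3.9, -5.0, -2.0]
width: 13.2
finger_force: 98.3
```

```bash
python3 k.py w11.pkl | tail -5; python3 n.py
```

```text
-42.89851471317821
mark px [374.4  24.8] n 301 bbox [27  0 11 60] world [ 554.1 -106. ] dir from N -137.2 axis 138.9
mark px [355.5  14.6] n 167 bbox [ 4 10 24 10] world [ 561.1 -103.6] dir from N -121.4 axis 58.5
mark px [366.5  57. ] n 33 bbox [22 54  8  6] world [547.1 -95.7] dir from N -175.8 axis 84.7
wrench rel tool deg -0.37 front v 197
yaw -42.86 T 0.477 Mz 0.423 F [ 4.4 -4.7 -3.1] pos [484.3 -18.   68.4] jaw-N in wrench axes 0.4 -0.3 w 13.2 t 23.42 j7 -2.35
```

>>> step_arm --motion '[{"translation": [-0.08,0,0],"roll": 0},{"translation": [-0.08,0,0],"roll": 0},{"translation": [0,0,0],"roll": 0}]'

```text
time: 23.67
ee_pos: [484.3, -17.7, 69.2]
ee_rot: [0.0, 0.931, -0.366, 0.005]
contact_force: [9.3, -9.5, -5.4]
width: 13.8
finger_force: 97.9
```

```bash
python3 k.py w12.pkl | tail -5; python3 n.py
```

```text
-42.94486504918821
mark px [374.2  24.2] n 328 bbox [27  0 11 60] world [ 554.2 -106.3] dir from N -136.2 axis 139.3
mark px [355.2  15. ] n 163 bbox [ 4 11 24  9] world [ 561.  -103.6] dir from N -121.4 axis 57.5
mark px [366.4  57.1] n 32 bbox [22 54  8  6] world [547.  -95.7] dir from N -175.7 axis 82.0
wrench rel tool deg -0.36 front v 196
yaw -42.95 T 0.454 Mz 0.389 F [ 10.1 -10.2  -6.4] pos [484.3 -17.7  69.2] jaw-N in wrench axes 0.2 -0.2 w 12.9 t 23.72 j7 -2.36
```

>>> step_arm --motion '[{"translation": [-0.04,0.12,0],"roll": -0.25},{"translation": [-0.04,0,0],"roll": 0},{"translation": [0,0,0],"roll": 0}]'

```text
time: 23.97
ee_pos: [482.7, -19.5, 69.7]
ee_rot: [0.0, 0.935, -0.355, 0.007]
contact_force: [12.3, -12.5, -7.2]
width: 13.3
finger_force: 98.0
```

```bash
python3 k.py w13.pkl | tail -5; python3 n.py
```

```text
-41.53371352347417
mark px [374.4  23. ] n 290 bbox [27  0 11 60] world [ 555.1 -106.9] dir from N -132.6 axis 141.0
mark px [356.1  15.7] n 165 bbox [ 5 11 23 10] world [ 561.2 -103.7] dir from N -120.4 axis 60.0
mark px [367.2  57.4] n 29 bbox [23 55  8  5] world [547.  -96.2] dir from N -174.3 axis 71.9
wrench rel tool deg -0.22 front v 196
yaw -41.54 T 0.247 Mz 0.278 F [ 13.3 -11.5  -5.9] pos [482.7 -19.4  69.7] jaw-N in wrench axes 0.1 0.2 w 13.2 t 24.02 j7 -2.33
```

>>> step_arm --motion '[{"translation": [-0.08,0,0],"roll": 0},{"translation": [-0.08,0,0],"roll": 0},{"translation": [0,0,0],"roll": 0}]'

```text
time: 24.27
ee_pos: [482.0, -18.4, 70.3]
ee_rot: [-0.0, 0.935, -0.355, 0.009]
contact_force: [17.1, -16.1, -9.6]
width: 13.2
finger_force: 97.9
```

```bash
python3 k.py w14.pkl | tail -5; python3 n.py
```

```text
-41.61152578441246
mark px [374.6  23.5] n 276 bbox [28  0 10 60] world [ 554.3 -106.2] dir from N -136.2 axis 140.6
mark px [356.1  13.5] n 158 bbox [ 5  9 23 10] world [ 561.3 -103.7] dir from N -120.3 axis 60.1
mark px [367.   56.7] n 42 bbox [22 53  9  7] world [546.5 -95.6] dir from N -176.2 axis 84.6
wrench rel tool deg 0.02 front v 196
yaw -41.62 T 0.058 Mz 0.139 F [ 18.4 -15.5  -8.7] pos [482.  -18.4  70.3] jaw-N in wrench axes -1.0 0.3 w 13.3 t 24.32 j7 -2.34
```

>>> step_arm --motion '[{"translation": [-0.08,0,0],"roll": 0},{"translation": [-0.08,0,0],"roll": 0},{"translation": [0,0,0],"roll": 0}]'

```text
time: 24.57
ee_pos: [479.5, -16.0, 70.5]
ee_rot: [-0.0, 0.935, -0.355, 0.01]
contact_force: [16.8, -15.8, -7.6]
width: 13.2
finger_force: 98.1
```

```bash
python3 k.py w15.pkl | tail -5; python3 n.py
```

```text
-41.63590838883061
mark px [356.4   4.9] n 153 bbox [ 5  1 23  9] world [ 561.2 -103.8] dir from N -120.3 axis 59.4
mark px [375.2  26.9] n 239 bbox [30  0  8 60] world [ 550.6 -103.1] dir from N -151.1 axis 139.0
mark px [364.6  53.9] n 147 bbox [13 45 18 15] world [545.3 -93.3] dir from N 177.5 axis 94.3
wrench rel tool deg 0.01 front v 196
yaw -41.64 T 0.102 Mz 0.093 F [ 17.6 -15.9  -7.7] pos [479.5 -16.   70.5] jaw-N in wrench axes -4.5 0.4 w 13.1 t 24.62 j7 -2.35
```

>>> step_arm --motion '[{"translation": [-0.08,0,0],"roll": 0},{"translation": [-0.1,0,0],"roll": 0},{"translation": [-0.1,0,0],"roll": 0},{"translation": [-0.2,0,0],"roll": 0},{"translation": [-0.3,0,0],"roll": 0},{"translation": [-0.5,0,0],"roll": 0},{"translation": [-0.5,0,0],"roll": 0},{"translation": [-0.4,0,0],"roll": 0},{"translation": [0,0,0],"roll": 0}]'

```text
time: 25.37
ee_pos: [427.3, 28.1, 67.9]
ee_rot: [0.0, 0.936, -0.352, -0.001]
contact_force: [-0.7, -0.2, -1.6]
width: 12.9
finger_force: 99.1
```

```bash
python3 n.py
python3 - <<'E'
from h import *
import pickle
s=snapshot("scene"); pickle.dump(s,open("sc2.pkl","wb")); st=ctrl.get_state(); print(np.round(st["ee_rot"],3))
hsv=cv2.cvtColor(s["pixels"],cv2.COLOR_BGR2HSV); sub=hsv[285:312,340:382]; m=((sub[...,1]<90)&(sub[...,2]>140)).astype(np.uint8)
n,l,q,c=cv2.connectedComponentsWithStats(m)
for i in range(1,n): print(q[i],c[i].round(1)+[340,285],pt(s,*(c[i]+[340,285]),83).round(1))
E
```

```text
yaw -41.21 T 0.122 Mz 0.01 F [-0.7 -0.2 -1.6] pos [427.3  28.1  67.9] jaw-N in wrench axes -72.8 0.1 w 12.9 t 25.37 j7 -2.45
[ 0.     0.936 -0.352 -0.   ]
[0 0 1 1 1] [340. 285.] [555.1 -57.4  83. ]
[  0   0  42  27 551] [359.8 296.2] [568.6 -91.8  83. ]
[20 16  3  5 11] [361.2 303.1] [ 563.1 -103.8   83. ]
```

>>> step_arm --motion '[{"translation": [0,0,-0.4],"roll": 0},{"translation": [0,0,-0.8],"roll": 0},{"translation": [0,0,-0.8],"roll": -0.4},{"translation": [0,0,-0.4],"roll": -0.8},{"translation": [0,0,0],"roll": -0.8},{"translation": [0,0,0],"roll": -0.8},{"translation": [0,0,0],"roll": -0.8},{"translation": [0,0,0],"roll": -0.8},{"translation": [0,0,0],"roll": -0.7},{"translation": [-0.2,-0.5,0],"roll": 0},{"translation": [-0.2,-0.9,0],"roll": 0},{"translation": [-0.2,-0.9,0],"roll": 0},{"translation": [-0.2,-0.9,0],"roll": 0},{"translation": [-0.2,-0.9,0],"roll": 0},{"translation": [-0.2,-0.9,0],"roll": 0},{"translation": [-0.2,-0.9,0],"roll": 0},{"translation": [-0.2,-0.9,0],"roll": 0},{"translation": [-0.2,-0.9,0],"roll": 0},{"translation": [-0.2,-0.9,0],"roll": 0},{"translation": [-0.2,-0.9,0],"roll": 0}]'

```text
time: 27.08
ee_pos: [421.1, 270.7, 128.3]
ee_rot: [-0.0, 0.996, -0.094, 0.0]
contact_force: [0.4, 0.2, -1.8]
width: 13.1
finger_force: 99.1
```

>>> step_arm --motion '[{"translation": [0,-0.2,0],"roll": 0},{"translation": [0,0,0],"roll": 0},{"translation": [0,0,0],"roll": 0}]'

```text
time: 27.33
ee_pos: [421.9, 273.8, 128.0]
ee_rot: [0.001, 0.996, -0.094, -0.0]
contact_force: [0.4, -0.7, -1.3]
width: 12.9
finger_force: 99.1
```

Run:
```python
from h import *
plan(418,277,9,-10.6)
```

```text
shift units [-0.176 -0.103  4.761] yaw now -10.83 roll units -0.039
pos [421.9 273.8 128. ] F [ 0.4 -0.7 -1.3] M [0.014 0.002 0.007] w 12.9 t 27.3333 j [-0.48  0.25 -0.2   1.99  0.07  0.9  -2.48] tilt [-0.    -0.001 -1.   ]
```

>>> step_arm --motion '[{"translation": [-0.1,-0.1,0.5],"roll": -0.04},{"translation": [-0.08,0,0.7],"roll": 0},{"translation": [0,0,0.7],"roll": 0},{"translation": [0,0,0.7],"roll": 0},{"translation": [0,0,0.7],"roll": 0},{"translation": [0,0,0.6],"roll": 0},{"translation": [0,0,0.4],"roll": 0},{"translation": [0,0,0.2],"roll": 0},{"translation": [0,0,0.1],"roll": 0},{"translation": [0,0,0.1],"roll": 0},{"translation": [0,0,0],"roll": 0},{"translation": [0,0,0],"roll": 0}]'

```text
time: 28.33
ee_pos: [418.2, 278.1, 11.3]
ee_rot: [-0.0, 0.996, -0.092, 0.001]
contact_force: [0.0, 0.5, -1.8]
width: 12.9
finger_force: 99.1
```

Run:
```python
from h import *
plan(418,277,8,-10.6)
```

```text
shift units [0.    0.047 0.134] yaw now -10.58 roll units 0.004
pos [418.2 278.1  11.3] F [ 0.   0.5 -1.8] M [0.005 0.089 0.017] w 12.9 t 28.3333 j [-0.52  0.43 -0.19  2.07  0.13  0.65 -2.54] tilt [ 0.001  0.001 -1.   ]
```

>>> step_arm --motion '[{"translation": [0,0,0.06],"roll": 0},{"translation": [0,0,0.06],"roll": 0},{"translation": [0,0,0.02],"roll": 0},{"translation": [0,0,0],"roll": 0},{"translation": [0,0,0],"roll": 0}]'

```text
time: 28.75
ee_pos: [418.0, 278.1, 7.9]
ee_rot: [-0.0, 0.996, -0.092, 0.0]
contact_force: [-2.4, -0.6, 5.3]
width: 12.9
finger_force: 99.9
```

```bash
python3 m.py
```

```text
yaw -10.56 M [-0.155  0.288  0.027] F [-2.4 -0.6  5.3] w 12.9 ff 99.9 pos [418.  278.1   7.9] eff7 -0.011 j7 -2.546 t 28.75
```

Contact with the mat matches the original grasp (Fz 5 N), so I'll release and retreat.

>>> step_arm --motion '[{"translation": [0,0,0],"roll": 0},{"translation": [0,0,0],"roll": 0},{"translation": [0,0,0],"roll": 0},{"translation": [0,0,0],"roll": 0},{"translation": [0,0,0],"roll": 0},{"translation": [0,0,0],"roll": 0},{"translation": [0,0,0],"roll": 0},{"translation": [0,0,0],"roll": 0},{"translation": [0,0,-0.3],"roll": 0},{"translation": [0,0,-0.6],"roll": 0},{"translation": [0,0,-0.8],"roll": 0},{"translation": [0,0,-0.8],"roll": 0},{"translation": [0,0,-0.8],"roll": 0},{"translation": [0,0,-0.8],"roll": 0},{"translation": [0,0,-0.8],"roll": 0},{"translation": [0,0,-0.8],"roll": 0},{"translation": [0,0,-0.8],"roll": 0},{"translation": [0,0,-0.6],"roll": 0},{"translation": [0,0,0],"roll": 0},{"translation": [0,0,0],"roll": 0}]' --grip 0

```text
time: 30.42
ee_pos: [418.0, 278.2, 185.7]
ee_rot: [-0.001, 0.996, -0.092, 0.001]
contact_force: [0.5, 0.6, -0.1]
width: 85.8
finger_force: 0.0
```

```bash
python3 m.py
python3 - <<'E'
from h import *
import pickle
st=ctrl.get_state(); s=snapshot("wrist")
hsv=cv2.cvtColor(s["pixels"],cv2.COLOR_BGR2HSV); v,u=np.mgrid[:480,:640]
m=((hsv[...,0]<8)|(hsv[...,0]>172))&(hsv[...,1]>150)&(u>270)&(u<350)&(v>150)&(v<330)
vs,us=np.nonzero(m); p=wpt(st,s,us,vs,np.full(len(us),21.)); print("grip",p.mean(0).round(1),p.min(0).round(),p.max(0).round())
t=snapshot("top"); a=pickle.load(open("top.pkl","rb"))
for n,(x,y) in dict(vial=(362,223),batt=(403,215),short=(443,245)).items():
    d=cv2.absdiff(t["pixels"][y-14:y+14,x-14:x+14],a["pixels"][y-14:y+14,x-14:x+14]); print(n,d.mean().round(1))
P=cloud(t); sub=P[255:378,185:262].reshape(-1,3); print("max z by mat",np.percentile(sub[:,2],[50,98]).round(1))
s2=snapshot("scene"); T=pickle.load(open("scene.pkl","rb")); sub=cv2.cvtColor(s2["pixels"],cv2.COLOR_BGR2HSV)[298:308,355:368]; m=(sub[...,1]<90)&(sub[...,2]>130); vv,uu=np.nonzero(m); print("mark",pt(s2,uu.mean()+355,vv.mean()+298,83).round(1),len(uu))
E
```

```text
yaw -10.57 M [-0.031  0.022  0.015] F [ 0.5  0.6 -0.1] w 85.76 ff 0.0 pos [418.  278.2 185.7] eff7 0.005 j7 -2.471 t 30.42
grip [412.9 279.8  21. ] [354. 264.  21.] [466. 297.  21.]
vial 7.5
batt 7.2
short 6.8
max z by mat [  2.3 323.5]
mark [ 563.1 -103.8   83. ] 11
```

```bash
python3 -c "
from h import *
print(ticket.finish_job())"
```

```text
the job is handed in; nothing more can be done
None
```

The job is handed in: I ran the nut down by hand to its firm stop (measured torque peaked at 0.61 N m, below the 0.66 yield), then turned it about 60° further with the wrench, to within 1–2° by the cameras. It turned back about 10° with the wrench jammed on it, so I re-tightened it and pulled the wrench off at about 24 N; the wrench is back flat on the mat and the arm never went near the small things.

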